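# Lock up the condiment box for the night

### The job

Closing time: swing the turnbutton of the steel condiment box aside, lift the cover off, and stand every steel shaker left out on the counter upright in the box. Put the cover back so that it lies flat, swing the turnbutton fully closed over it again, then use the flat-bladed key (not the fingers) to turn the slotted lock clockwise to its stop, and put the key back in its stand. Do not push about or knock over the toothpick jar, the chili jar or the sauce dishes.

Things in the scene. Friction and masses are not known exactly. Their poses are not given: they have to be found in the camera images.
- box: Stainless lockable condiment box fixed to the counter: 444 mm long (its y), 152 mm wide (its x), rim 65 mm high. Origin: centre of its underside, z up. The solid end blocks (78 mm long, level with the rim) carry the turnbutton (at +y) and the slotted lock (at -y); both turn about vertical axes on the box's y axis, 188 mm from its middle.
- box_well (a point): Centre of the inner floor of the box's open well, 12 mm above the counter, axes as the box's. The well is 256 mm long (y) and 120 mm wide (x) inside and 53 mm deep; its long walls are 4 mm thick. Empty at the start, under the cover.
- cover: Loose domed steel cover of the box, 145 x 316 mm, top plate 38 mm above its origin, 0.45 kg. Its 8 mm skirts fit outside the well's long walls and between the end blocks with 3.5 mm play all round. Origin: middle of the skirts' underside, z up, y along its length. Fitted, its origin is 57 mm above the box's. The counter between robot and box is free and takes it, 165 mm from the box's middle.
- cover_handle (a point): Centre of the cover's handle, 70 mm above the cover's origin, axes as the cover's: a black bar 12 mm thick (x), 16 mm high, 110 mm long (y), its underside 24 mm above the top plate, on two 12 mm posts 90 mm apart.
- button (a joint): Turnbutton: 0 = closed, bar along the box's y with one half over the cover's edge; grows counter-clockwise seen from above to 1.571 = open, bar along the box's x, clear of the cover. Stays where it is left (friction 0.08 N m).
- button_grip (a point): Point on the turnbutton's axis, 2 mm below the top of its thumb ridge. The bar is 92 x 22 x 8 mm, 6 to 14 mm above the end block; the ridge to grip is 11 mm thick, 50 mm long along the bar, 26 mm tall on the bar (top 40 mm above the end block). The point's y runs along the bar.
- lock (a joint): Slotted quarter-turn lock: 0 = open, tongue towards the box's -x; grows clockwise seen from above to 1.571 = locked, at its stop, tongue over the edge of the cover. Friction 0.10 N m, stays where it is left. To be turned with the key only, not with the fingers.
- lock_head: Slotted brass head of the lock, 48 mm across. Origin: on the axis, at the floor of the slot (79 mm above the counter), z up. The slot runs along its x, 38 mm long, 7 mm wide, 12 mm deep, open at the top (top of the head 91 mm above the counter). Below it the lock's tongue, 20 mm wide, reaches 46 mm from the axis to the head's -x, 6 to 12 mm above the end block.
- key: Flat-bladed key, 0.06 kg, 68 mm tall: steel blade 30 mm wide (x), 3 mm thick (y), from 0 to 28 mm above the origin, below a black handle 44 mm (x) x 16 mm (y) from 28 to 68 mm. Origin: middle of the blade's lower edge, z up along the key.
- stand: Grey key stand fixed to the counter, block 84 x 50 x 40 mm. Origin: centre of its underside. A pocket 37 mm (x) by 10 mm (y), 30 mm deep, opens in the middle of its top. The key stands in it blade down with its handle's shoulder on the top of the block, so its origin is 12 mm above the stand's; either way round.
- shaker1: Steel table shaker with a pierced top, squat cylinder 56 mm across (rim of the top up to 58) and 72 mm tall, about 0.2 kg, partly filled so heavy at the foot. Origin: centre of its underside, z up. Two to four shakers are out; absent ones read None.
- shaker2: Steel table shaker with a pierced top, squat cylinder 56 mm across (rim of the top up to 58) and 72 mm tall, about 0.2 kg, partly filled so heavy at the foot. Origin: centre of its underside, z up. Two to four shakers are out; absent ones read None.
- shaker3: Steel table shaker with a pierced top, squat cylinder 56 mm across (rim of the top up to 58) and 72 mm tall, about 0.2 kg, partly filled so heavy at the foot. Origin: centre of its underside, z up. Two to four shakers are out; absent ones read None.
- shaker4: Steel table shaker with a pierced top, squat cylinder 56 mm across (rim of the top up to 58) and 72 mm tall, about 0.2 kg, partly filled so heavy at the foot. Origin: centre of its underside, z up. Two to four shakers are out; absent ones read None.
- toothpicks: Clear round toothpick jar with a white top, 60 mm across, 76 mm tall, standing among the shakers; origin: centre of its underside. It stays where it stands.
- dishes: Low pile of white sauce dishes, 84 mm across, 42 mm tall, at the left; origin: centre of its underside. It stays where it stands.
- chili_jar: Terracotta-coloured jar with a steel lid, 68 mm across, 72 mm tall, at the right; origin: centre of its underside. It stays where it stands.
There are look-alikes about, which are no part of the job. Leave any turquoise look-alike of the key alone. Leave any turquoise look-alike of the shaker2 alone.

How it is judged:
By the outcome, as a careful person would: the job done as asked, in the order asked, and still so for the second after the job is handed in, with the robot touching nothing.
Of shaker1, shaker2, shaker3, shaker4 only 2 to 4 are there at a start; the rules pass over those that are not, and their reading is None.
At some moment in a run one of shaker1, shaker2, shaker3, shaker4 may be knocked a few centimetres aside while the robot is not near it.
It also fails if it takes over 210 s, if anything falls off the work surface, if the arm or the gripper's body presses on something with over 40 N, if the wrist force passes 120 N, or if a joint passes its speed limit or range.

### The arm

A 6-joint arm with a two-finger parallel gripper is mounted at the origin on the work surface. World frame = base frame: x ahead of the robot, y to its left, z up, the work surface at z = 0. Lengths are in m, angles in rad, forces in N, time in s.
With the tool pointing down it reaches from about 0.35 to 0.975 m from the base axis. Payload 4.9 kg.
Tool frame: the origin (TCP) lies midway between the tips of the shut fingers; the grasp point (between the pads) lies 19 mm behind it; z points along the fingers, y is the line along which they close (so a half turn about z gives the same grasp; the last joint's range is limited). The gripper opens to 85 mm and grips with 20 to 120 N. Pads are 22 mm wide; open, the fingers measure 114 mm over their backs; the gripper's body (76 mm by 85 mm) begins 54 mm behind the grasp point. The pads swing forward as they close: fully open they stand 13 mm farther back than shut.
Start: joints at [-1.354, 0.053, 1.613, -0, 1.476, -0.119], TCP at [0.206, -0.59, 0.231] pointing down, gripper open.
Joint ranges: [-3.01, 3.01], [-1.01, 2.22], [0.06, 2.58], [-1.02, 4.17], [0.09, 2.62], [-3.14, 3.14]. Speed limits (rad/s): [2.57, 2.57, 3.14, 3.14, 3.14, 3.14].

### API

Orientations are given as a unit quaternion [w, x, y, z].
In Python, from plant import * gives the robot as it stands.
- The arm moves only by the tool jog_arm, never from a script. Its argument "targets" is a list of rows, each a list of 3 entries, a list of its own where there are three numbers: the shift along the tool's x, y, z in units of 25 mm (1.0 is 25 mm), then the turn, a rotation vector about the tool's x, y, z in units of 8 degrees (1.0 is 8 degrees), then the opening in per cent of the stroke, from 0 (shut) to 100 (fully open). A call has 1 to 8 rows; each row is the pose to reach, as a shift and turn from the pose commanded when the call began, along the tool's axes at that moment; what a row does not reach only later rows make up. A row lasts 1/8 s, in which the tool goes at most 62.5 mm and 10.7 degrees, less where a joint would pass 70% of its speed; a pose out of reach is approached as far as the arm can. A call with a gripper value outside its range is refused whole. The fingers move at their own pace and stop on an object; the grip force is fixed at half the most. Time passes only in rows, so rows that repeat a pose let the fingers close. It gives the time, the measured TCP pose, the force, the opening and the grip force at its end, in the units of the state.
- state(): the state, without advancing time (a new reading comes with each control period).
- grab_frame(name): name is "scene" or "side" or "wrist"; returns (picture, depth): 400x640x3 uint8, red, green, blue; 400x640 float32, m along the optical axis (not along the pixel's ray), 0 where there is no reading.
- camera_params(name): a dict with "fovy" (degrees; the focal length in pixels is half the picture's height over the tangent of half this angle, whatever the lens; pixels are square), "cx", "cy" (the principal point, pixels), "rvec" (rotation vector, rad) and "tvec" (3), from world to camera coordinates, as OpenCV has them; the wrist camera has in their place "hand_eye" (4x4, takes a point from camera to tool coordinates, whose origin is the TCP and whose axes are the flange's). Camera axes: x right, y down, z forward; pixel columns grow to the right and rows downward; lengths in m; the calibration is good to about 2 mm. A picture is of the moment at which its call begins: read the wrist's pose just before it. camera_params takes no time and is no camera call.
- job_done(): hands the job in; it is judged then, once.
The state is a dict: "time": time; "joint_pos": joint angles; "joint_vel": joint speeds; "joint_efforts": joint torques, N m; "tool_pos": TCP position; "tool_rot": TCP orientation; "contact_force": force on the tool from outside, world axes, zero at the start; "ft_torque": the same for the moment, N m; "gripper_width": opening from 0.0 (shut) to 1.0 (fully open); "grasp_force": force on a finger pad.
Only numpy, scipy, OpenCV 4.12 (cv2) and the standard library are available. Lean on these libraries where they do the work, as an engineer would, in place of code of your own. Each camera call takes 0.05 s, during which the arm holds its last target. There are 200 camera calls.

## Working session

There is one attempt and no reset: what is moved stays moved. The work goes in short steps, Python scripts to look and compute and a tool call to move; the robot and the scene stay as the last step left them, time stands still between calls to the robot, and variables do not carry over. Pictures are saved under pics/ and viewed, at most 14 in all, crops included, and the job is handed in when it is done.

Besides the shell and the picture viewer there is one more tool, called after "Call:" as name([rows], argument=value, ...), one row to a line, values as JSON. jog_arm: Moves the arm, as the interface text tells. Its arguments: {"type":"object","properties":{"targets":{"type":"array"}},"required":["targets"]}

```bash
ls; mkdir -p pics; cat > h.py <<'E'
from plant import *
import numpy as np, cv2
from scipy.spatial.transform import Rotation as R
def cam(n):
    p=camera_params(n); f=200/np.tan(np.radians(p["fovy"])/2); return p,f
def pose():
    s=state(); q=s["tool_rot"]; return np.array(s["tool_pos"]),R.from_quat([q[1],q[2],q[3],q[0]]).as_matrix()
def grab(n,f=None):
    P=pose(); im,d=grab_frame(n); 
    if f: cv2.imwrite("pics/"+f,im[:,:,::-1]); np.savez("pics/"+f+".npz",im=im,d=d,t=P[0],R=P[1])
    return im,d,P
def w2c(n,P):
    p,f=cam(n)
    if n=="wrist":
        H=np.array(p["hand_eye"]);T=np.eye(4);T[:3,:3]=P[1];T[:3,3]=P[0]
        M=np.linalg.inv(T@H)
    else:
        M=np.eye(4);M[:3,:3]=cv2.Rodrigues(np.array(p["rvec"],float))[0];M[:3,3]=np.ravel(p["tvec"])
    return M,p,f
def cloud(n,d,P):
    M,p,f=w2c(n,P); v,u=np.mgrid[:400,:640]
    X=np.stack([(u-p["cx"])/f*d,(v-p["cy"])/f*d,d,np.ones_like(d)],-1)
    return (X@np.linalg.inv(M).T)[...,:3]
def ray(n,u,v,z,P=None):
    "world point of pixel on plane height z"
    M,p,f=w2c(n,P); I=np.linalg.inv(M); o=I[:3,3]; r=I[:3,:3]@[(u-p["cx"])/f,(v-p["cy"])/f,1]
    return o+r*(z-o[2])/r[2]
def proj(n,X,P=None):
    M,p,f=w2c(n,P); c=M[:3,:3]@np.array(X)+M[:3,3]; return c[0]/c[2]*f+p["cx"],c[1]/c[2]*f+p["cy"]
def go(x,y,z,yaw=None):
    "shift/turn units to reach TCP xyz, tool down, finger-closing axis (tool y) at world angle yaw"
    t,Rm=pose(); s=Rm.T@(np.array([x,y,z])-t)/0.025
    out=[]
    if yaw is None: cands=[np.arctan2(Rm[1,1],Rm[0,1])]
    else: cands=[yaw,yaw+np.pi]
    for a in cands:
        ty=np.array([np.cos(a),np.sin(a),0]);tz=np.array([0,0,-1.]);tx=np.cross(ty,tz)
        rv=R.from_matrix(Rm.T@np.stack([tx,ty,tz],1)).as_rotvec(degrees=True)/8
        out.append(rv.round(2).tolist())
    print("shift",s.round(3).tolist(),"turn",out,"j6",round(state()["joint_pos"][5],2),"yaw",round(float(np.arctan2(Rm[1,1],Rm[0,1])),3))
E
python3 - <<'E'
from h import *
for n in("scene","side","wrist"):
    im,d,P=grab(n,n+"0.png"); print(n,{k:np.round(v,3).tolist() for k,v in camera_params(n).items()},(d>0).mean())
print(P,state())
a=cv2.imread("pics/scene0.png");
cv2.imwrite("pics/s0big.png",cv2.resize(a,(800,500),interpolation=cv2.INTER_CUBIC))
E
```

```text
pics
scene {'fovy': 53.223, 'cx': 315.764, 'cy': 192.296, 'rvec': [1.977, 1.234, -0.607], 'tvec': [-0.189, -0.163, 1.436]} 0.99620703125
side {'fovy': 47.764, 'cx': 317.082, 'cy': 192.633, 'rvec': [0.826, -2.427, 1.257], 'tvec': [0.342, 0.237, 1.174]} 0.9959609375
wrist {'fovy': 59.12, 'cx': 318.951, 'cy': 197.56, 'hand_eye': [[0.001, -0.963, -0.27, 0.068], [1.0, 0.001, 0.001, 0.002], [-0.001, -0.27, 0.963, -0.144], [0.0, 0.0, 0.0, 1.0]]} 0.99583984375
(array([ 0.2058165 , -0.58952694,  0.23014638]), array([[ 9.44146495e-01,  3.29525744e-01, -4.23195413e-04],
       [ 3.29525944e-01, -9.44144659e-01,  1.87503744e-03],
       [ 2.18315417e-04, -1.90976389e-03, -9.99998153e-01]])) {'time': 0.15, 'joint_pos': array([-1.35399114e+00,  5.32424359e-02,  1.61393491e+00,  8.70231589e-06,
        1.47598660e+00, -1.19011822e-01]), 'joint_vel': array([ 4.92866282e-04, -5.72386935e-04, -3.02781276e-03,  1.68409120e-03,
       -9.81603361e-05, -7.69668457e-04]), 'joint_efforts': array([ 7.26775397e-04, -3.94243276e+01, -3.70722270e+01, -1.01965798e-04,
        4.68110651e-03,  1.27196685e-06]), 'tool_pos': array([ 0.2058582 , -0.58963392,  0.23034845]), 'tool_rot': array([-7.84921670e-04,  9.85936220e-01,  1.67120175e-01, -3.40742096e-05]), 'contact_force': array([-0.74255811,  0.23966863,  0.85285148]), 'ft_torque': array([-0.00664257,  0.00417271,  0.05364977]), 'grasp_force': 0.0, 'gripper_width': 0.9997614902625641}
```

View pics/s0big.png

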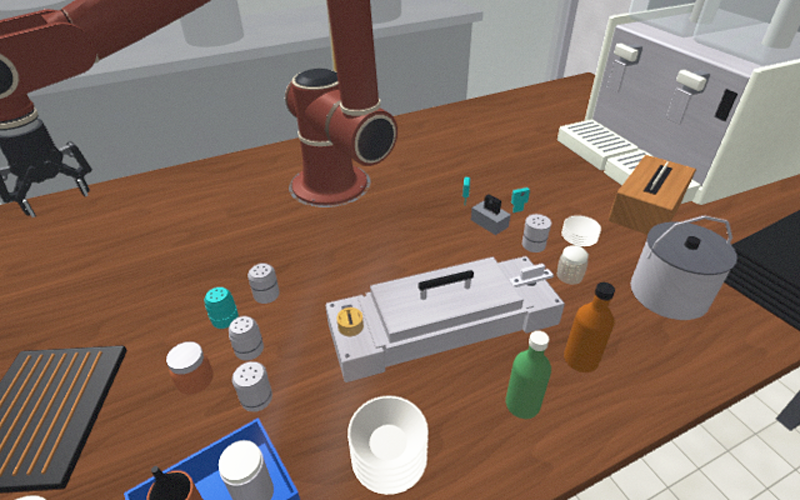

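View pics/side0.png

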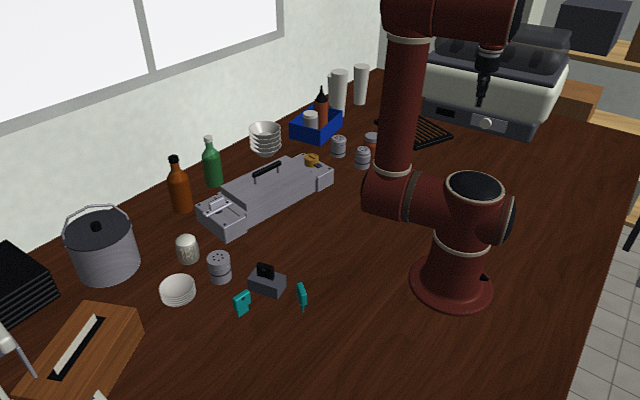

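The scene picture shows four steel shakers at about (262,283), (245,337), (252,385) and (537,232) in the enlarged view. It also shows the turquoise shaker (220,306), chili jar (188,365), toothpicks (573,263), dishes (581,230), lock (349,318), button (532,273) and key in its stand (490,205).

```bash
cat > top.py <<'E'
from h import *
def cl(n,f):
    z=np.load("pics/"+f+".npz"); return z["im"],cloud(n,z["d"],(z["t"],z["R"]))
if __name__=="__main__":
    C=[cl("scene","scene0.png"),cl("side","side0.png")]
    H=np.zeros((500,760,3),np.uint8)+40; Z=np.zeros((500,760))
    for im,X in C:
        m=(X[...,2]>-.01)&(X[...,2]<.2)&(X[...,0]>.1)&(X[...,0]<1.1)&(abs(X[...,1])<.75)
        P=X[m];c=im[m];i=((1.1-P[:,0])/.002).astype(int);j=((.75-P[:,1])/.002).astype(int)
        for a,b,p,q in zip(i,j,P,c):
            if 0<=a<500 and 0<=b<760 and p[2]>Z[a,b]: Z[a,b]=p[2];H[a,b]=q[::-1]
    cv2.imwrite("pics/top0.png",H); np.save("pics/Z.npy",Z)
    im,X=C[0]
    for nm,(u,v) in dict(s1=(262,270),s2=(244,326),s3=(251,371),s4=(537,220),tur=(220,293),chili=(185,353),tooth=(574,252),dish=(581,226),lock=(349,312),key=(490,201),handle=(446,279)).items():
        u=int(u/1.25);v=int(v/1.25);print(nm,np.median(X[v-1:v+2,u-1:u+2].reshape(-1,3),0).round(3))
E
python3 top.py
```

```text
s1 [ 0.362 -0.273  0.074]
s2 [ 0.497 -0.339  0.073]
s3 [ 0.603 -0.352  0.073]
s4 [0.48  0.347 0.073]
tur [ 0.391 -0.363  0.073]
chili [ 0.514 -0.447  0.073]
tooth [0.611 0.344 0.076]
dish [0.506 0.47  0.033]
lock [ 0.565 -0.155  0.088]
key [0.368 0.294 0.076]
handle [0.613 0.023 0.135]
```

View pics/top0.png

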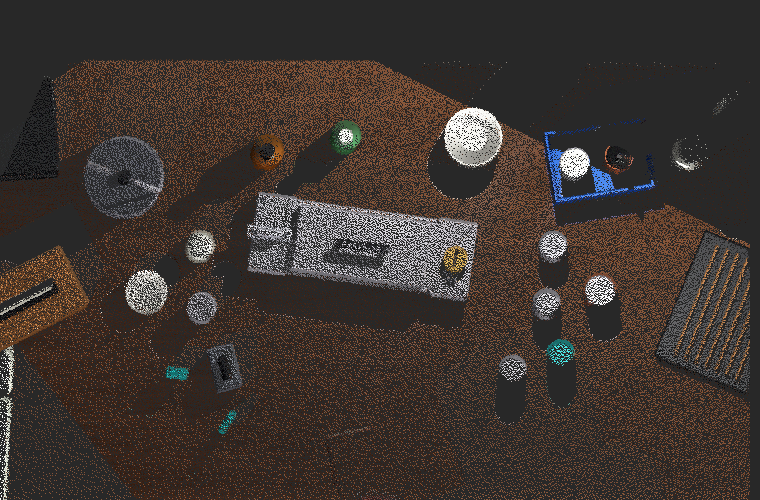

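The top view shows the box near pixel (362,247), yawed a few degrees, with the stand at (224,367). The shakers are at (201,307), (553,246), (547,303) and (512,368).

```bash
cat > fit.py <<'E'
from top import *
A=[cl("scene","scene0.png"),cl("side","side0.png")]
Pall=np.concatenate([X.reshape(-1,3) for _,X in A])
def near(c,r,z0,z1,P=Pall):
    return P[(np.hypot(P[:,0]-c[0],P[:,1]-c[1])<r)&(P[:,2]>z0)&(P[:,2]<z1)]
if __name__=="__main__":
    for nm,c,z0,z1 in [("s1",(.362,-.273),.069,.08),("s2",(.497,-.339),.069,.08),("s3",(.603,-.352),.069,.08),("s4",(.48,.347),.069,.08),("tur",(.391,-.363),.069,.08),("chili",(.514,-.447),.066,.08),("tooth",(.611,.344),.07,.082),("dish",(.513,.457),.034,.05),("lock",(.578,-.16),.086,.097)]:
        for k in range(3):
            q=near(c,.045,z0,z1); cc,r=cv2.minEnclosingCircle(q[:,:2].astype(np.float32)); c=q[:,:2].mean(0)
        print(nm,"mean",c.round(4),"encl",np.round(cc,4),round(r,4),len(q),"z",np.median(q[:,2]).round(3))
    for nm,c,r,z0,z1 in [("box",(.606,.026),.26,.058,.072),("stand",(.366,.302),.055,.03,.046),("key",(.366,.302),.04,.07,.09),("handle",(.6,.03),.09,.128,.142),("cover",(.6,.03),.2,.09,.1),("ridge",(.63,.21),.06,.09,.11)]:
        q=near(c,r,z0,z1)[:,:2]; m=cv2.minAreaRect(q.astype(np.float32)); o=q.mean(0);w,V=np.linalg.eigh(np.cov((q-o).T)); 
        print(nm,np.round(m[0],4),np.round(m[1],4),round(m[2],2),"mean",o.round(4),"axis deg",np.degrees(np.arctan2(V[1,1],V[0,1])).round(2),len(q))
E
python3 fit.py
```

```text
s1 mean [ 0.3633 -0.2759] encl [ 0.3626 -0.2737] 0.0263 192 z 0.072
s2 mean [ 0.4935 -0.343 ] encl [ 0.4903 -0.3446] 0.0286 322 z 0.073
s3 mean [ 0.6095 -0.3562] encl [ 0.6056 -0.356 ] 0.0332 533 z 0.073
s4 mean [0.4832 0.3468] encl [0.4827 0.3465] 0.0319 507 z 0.073
tur mean [ 0.3945 -0.3717] encl [ 0.3931 -0.3731] 0.0248 199 z 0.073
chili mean [ 0.5208 -0.449 ] encl [ 0.5178 -0.4486] 0.032 612 z 0.073
tooth mean [0.6058 0.3504] encl [0.6052 0.3501] 0.0277 314 z 0.075
dish mean [0.516  0.4579] encl [0.5156 0.4574] 0.0443 863 z 0.039
lock mean [ 0.5821 -0.1613] encl [ 0.5799 -0.1627] 0.0286 375 z 0.092
box [0.6883 0.0142] [0.4489 0.3254] 82.0 mean [0.6284 0.024 ] axis deg 81.01 5000
stand [0.3638 0.3005] [0.0912 0.055 ] 13.76 mean [0.3612 0.3021] axis deg -161.94 711
key [0.3652 0.3002] [0.0483 0.0204] 13.99 mean [0.3647 0.3011] axis deg -167.07 197
handle [0.6062 0.025 ] [0.1096 0.0215] 82.97 mean [0.6083 0.0251] axis deg 82.29 370
cover [0.6066 0.0253] [0.3466 0.2597] 48.32 mean [0.6103 0.0216] axis deg 81.57 6222
ridge [0.6217 0.1928] [0.0465 0.0855] 1.57 mean [0.632  0.2012] axis deg 79.66 287
```

```bash
python3 -c "
from h import *
go(.45,-.2,.28,np.radians(-40)); go(.61,.15,.28,np.radians(-8))"
```

```text
shift [14.357, -11.5, -1.965] turn [[-0.01, -0.0, -3.84], [-0.01, 0.01, 18.66]] j6 -0.12 yaw -1.235
shift [25.013, -22.609, -1.946] turn [[-0.01, -0.01, -7.84], [-0.01, 0.01, 14.66]] j6 -0.12 yaw -1.235
```

Call:
jog_arm([
  [[4.8,-3.8,-1],[0,0,-1],100],
  [[9.6,-7.7,-2],[0,0,-2],100],
  [[14.4,-11.5,-2],[0,0,-3.84],100],
  [[16.2,-13.3,-2],[0,0,-4.8],100],
  [[18,-15.1,-2],[0,0,-5.8],100],
  [[20,-17,-2],[0,0,-6.8],100],
  [[21.5,-18.8,-2],[0,0,-7.84],100],
  [[23,-20.6,-2],[0,0,-7.84],100],
])

```text
time: 1.15
tool_pos: [0.4564, -0.1581, 0.2724]
tool_rot: [0.0, 0.755, 0.656, 0.0]
contact_force: [1.7, -0.3, 0.4]
gripper_width: 0.996
grasp_force: 0.0
```

```bash
python3 -c "
from h import *
go(.61,.17,.28,np.radians(-8))"
```

```text
shift [13.85, 4.257, -0.303] turn [[0.0, 0.0, -0.0], [0.0, -0.01, 22.5]] j6 -0.35 yaw -0.14
```

Call:
jog_arm([
  [[2.5,0.8,-0.3],[0,0,0],100],
  [[5,1.6,-0.3],[0,0,0],100],
  [[7.5,2.4,-0.3],[0,0,0],100],
  [[10,3.2,-0.3],[0,0,0],100],
  [[12,3.8,-0.3],[0,0,0],100],
  [[13.8,4.25,-0.3],[0,0,0],100],
  [[13.8,4.25,-0.3],[0,0,0],100],
  [[13.8,4.25,-0.3],[0,0,0],100],
])

```text
time: 2.15
tool_pos: [0.6091, 0.1665, 0.2794]
tool_rot: [-0.0, 0.755, 0.656, -0.001]
contact_force: [0.3, 0.2, 0.1]
gripper_width: 1.001
grasp_force: 0.0
```

```bash
python3 -c "
from h import *
im,d,P=grab('wrist','w1.png'); X=cloud('wrist',d,P).reshape(-1,3); print(P[0])
def near(c,r,z0,z1): return X[(np.hypot(X[:,0]-c[0],X[:,1]-c[1])<r)&(X[:,2]>z0)&(X[:,2]<z1)]
for nm,c,r,z0,z1 in [('ridge',(.632,.211),.07,.1,.112),('bar',(.632,.211),.07,.074,.083),('block',(.62,.2),.12,.06,.069),('handle',(.606,.025),.09,.128,.145),('s4',(.483,.3465),.05,.068,.08),('tooth',(.605,.35),.05,.07,.082),('key',(.365,.3),.05,.072,.09),('stand',(.365,.3),.06,.035,.045)]:
    q=near(c,r,z0,z1)[:,:2]
    if len(q)<20: print(nm,len(q)); continue
    m=cv2.minAreaRect(q.astype(np.float32)); print(nm,len(q),np.round(m[0],4),np.round(m[1],4),round(m[2],2),q.mean(0).round(4))
"
```

```text
[0.60907284 0.16650449 0.27939138]
ridge 699 [0.6341 0.2099] [0.0499 0.0106] 83.28 [0.6343 0.2109]
bar 1677 [0.631  0.2053] [0.1012 0.0828] 82.09 [0.6331 0.2074]
block 8928 [0.6294 0.1736] [0.1414 0.1521] 82.25 [0.634  0.2107]
handle 1139 [0.6098 0.0329] [0.0945 0.0121] 82.45 [0.61   0.0374]
s4 1176 [0.4824 0.3272] [0.0205 0.0559] 82.83 [0.4833 0.3285]
tooth 0
key 1024 [0.3668 0.2996] [0.044  0.0178] 15.09 [0.369  0.2988]
stand 2942 [0.3641 0.2991] [0.0861 0.051 ] 14.75 [0.3741 0.297 ]
```

View pics/w1.png

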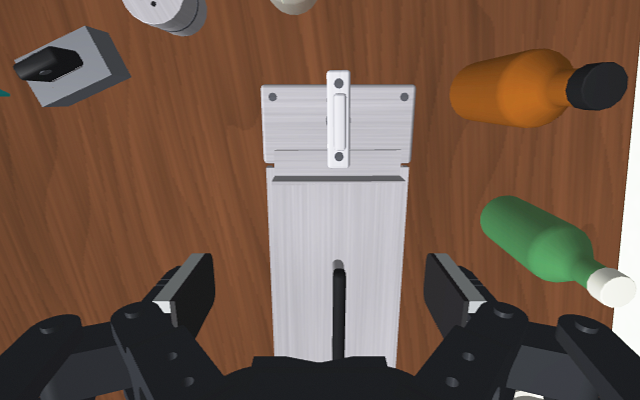

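The wrist picture shows the button ridge at (338,118), the cover's dark handle at (339,310) and the key stand at (70,65). The ridge's measured size, 50 x 11 mm, agrees with the spec.

```bash
python3 -c "
from h import *
go(.6341,.2099,.084,np.radians(-7.7))"
```

```text
shift [1.884, 0.748, 7.824] turn [[-0.0, 0.0, -0.05], [0.01, 0.01, 22.45]] j6 0.29 yaw -0.141
```

Call:
jog_arm([
  [[1.88,0.75,2],[0,0,0],60],
  [[1.88,0.75,4],[0,0,0],60],
  [[1.88,0.75,6],[0,0,0],60],
  [[1.88,0.75,7.2],[0,0,0],60],
  [[1.88,0.75,7.82],[0,0,0],60],
  [[1.88,0.75,7.82],[0,0,0],60],
  [[1.88,0.75,7.82],[0,0,0],0],
  [[1.88,0.75,7.82],[0,0,0],0],
])

```text
time: 3.2
tool_pos: [0.6358, 0.2108, 0.0867]
tool_rot: [0.001, 0.755, 0.656, 0.002]
contact_force: [0.1, 0.8, 0.1]
gripper_width: 0.179
grasp_force: 0.0
```

Call:
jog_arm([
  [[0,0,0],[0,0,0],0],
  [[0,0,0],[0,0,0],0],
  [[0,0,0],[0,0,-0.9],0],
  [[0,0,0],[0,0,-1.8],0],
  [[0,0,0],[0,0,-2.7],0],
  [[0,0,0],[0,0,-3.6],0],
  [[0,0,0],[0,0,-4.5],0],
  [[0,0,0],[0,0,-5.4],0],
])

```text
time: 4.2
tool_pos: [0.6344, 0.2112, 0.0868]
tool_rot: [-0.0, 0.459, 0.889, 0.0]
contact_force: [-5.5, -0.2, 6.6]
gripper_width: 0.106
grasp_force: 60.3
```

Call:
jog_arm([
  [[0,0,0],[0,0,-1],0],
  [[0,0,0],[0,0,-2],0],
  [[0,0,0],[0,0,-3],0],
  [[0,0,0],[0,0,-4],0],
  [[0,0,0],[0,0,-5],0],
  [[0,0,0],[0,0,-5.85],0],
  [[0,0,0],[0,0,-5.85],0],
  [[0,0,0],[0,0,-5.85],0],
])

```text
time: 5.2
tool_pos: [0.6346, 0.2116, 0.0868]
tool_rot: [0.0, 0.07, 0.998, 0.001]
contact_force: [-4.5, 0.3, 5.5]
gripper_width: 0.11
grasp_force: 60.2
```

Call:
jog_arm([
  [[0,0,0],[0,0,0],40],
  [[0,0,0],[0,0,0],40],
  [[0,0,0],[0,0,0],40],
  [[0,0,-2],[0,0,0],40],
  [[0,0,-4],[0,0,0],70],
  [[0,0,-6],[0,0,1],70],
  [[0,0,-7],[0,0,2],70],
  [[0,0,-7],[0,0,3],70],
])

```text
time: 6.2
tool_pos: [0.6361, 0.2109, 0.2638]
tool_rot: [0.003, 0.278, 0.961, 0.002]
contact_force: [0.5, 0.1, -0.3]
gripper_width: 0.701
grasp_force: 0.0
```

```bash
python3 -c "
from h import *
go(.602,-.04,.27,np.radians(-7.7))"
```

```text
shift [-4.212, -9.21, -0.271] turn [[0.05, 0.01, 8.17], [-0.01, 0.06, -14.33]] j6 -0.8 yaw 1.007
```

Call:
jog_arm([
  [[-0.6,-1.4,-0.2],[0,0,1.2],70],
  [[-1.2,-2.8,-0.2],[0,0,2.4],70],
  [[-1.8,-4.2,-0.2],[0,0,3.6],70],
  [[-2.4,-5.6,-0.2],[0,0,4.8],70],
  [[-3,-7,-0.2],[0,0,6],70],
  [[-3.6,-8.2,-0.2],[0,0,7.2],70],
  [[-4.2,-9.2,-0.2],[0,0,8.17],70],
  [[-4.2,-9.2,-0.2],[0,0,8.17],70],
])

```text
time: 7.2
tool_pos: [0.6014, -0.0417, 0.2643]
tool_rot: [0.0, 0.752, 0.659, -0.0]
contact_force: [-0.7, 0.6, 0.4]
gripper_width: 0.696
grasp_force: 0.0
```

```bash
cat > wl.py <<'E'
from h import *
def look(f,L,cam_='wrist'):
    im,d,P=grab(cam_,f); X=cloud(cam_,d,P).reshape(-1,3); print(P[0].round(4))
    for nm,c,r,z0,z1 in L:
        q=X[(np.hypot(X[:,0]-c[0],X[:,1]-c[1])<r)&(X[:,2]>z0)&(X[:,2]<z1)][:,:2]
        if len(q)<20: print(nm,len(q)); continue
        m=cv2.minAreaRect(q.astype(np.float32)); print(nm,len(q),np.round(m[0],4),np.round(m[1],4),round(m[2],2),'mean',q.mean(0).round(4),'mid',((q.max(0)+q.min(0))/2).round(4))
E
python3 -c "
from wl import *
look('w2.png',[('ridge',(.634,.21),.06,.1,.112),('handle',(.609,.024),.07,.128,.14),('plate',(.606,.0),.16,.09,.099),('block',(.62,.2),.12,.06,.069)])
go(.6089,.0236,.108,np.radians(-7.7))"
```

```text
[ 0.6014 -0.0417  0.2643]
ridge 0
handle 2356 [0.6086 0.0246] [0.1093 0.0117] 82.04 mean [0.6088 0.0272] mid [0.6085 0.0245]
plate 34047 [ 0.6009 -0.029 ] [0.2606 0.1286] 82.12 mean [0.6053 0.0017] mid [ 0.6043 -0.0261]
block 3
shift [2.581, -0.033, 6.254] turn [[-0.0, -0.0, 0.04], [0.01, -0.0, -22.46]] j6 -0.06 yaw -0.129
```

View pics/w2.png

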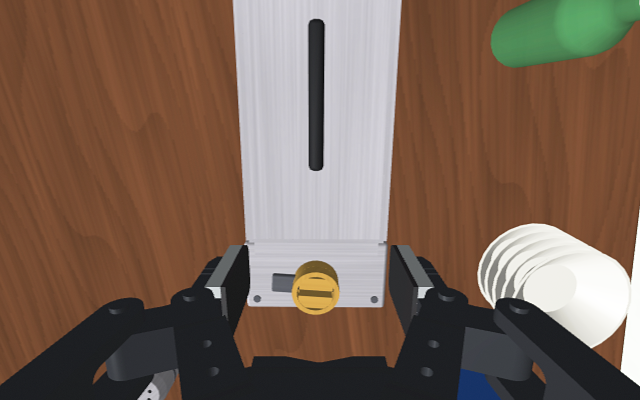

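The handle spans (316,20) to (316,170). The lock at (316,290) has its tongue to box -x, so it is open.

Call:
jog_arm([
  [[1,0,1.5],[0,0,0],70],
  [[2,0,3.2],[0,0,0],70],
  [[2.62,-0.03,5],[0,0,0.06],60],
  [[2.62,-0.03,6.25],[0,0,0.06],60],
  [[2.62,-0.03,6.25],[0,0,0.06],60],
  [[2.62,-0.03,6.25],[0,0,0.06],30],
  [[2.62,-0.03,6.25],[0,0,0.06],0],
  [[2.62,-0.03,6.25],[0,0,0.06],0],
])

```text
time: 8.25
tool_pos: [0.6104, 0.025, 0.1109]
tool_rot: [0.001, 0.754, 0.657, 0.001]
contact_force: [-1.9, 0.1, 5.8]
gripper_width: 0.124
grasp_force: 61.6
```

```bash
python3 -c "
from wl import *
look('s1.png',[('ridge',(.634,.21),.06,.099,.112)],'scene')
go(.6086,.0246,.108,np.radians(-7.9)); print(state()['contact_force'],state()['gripper_width'])
a=cv2.imread('pics/s1.png')[170:310,240:470]; cv2.imwrite('pics/s1c.png',cv2.resize(a,None,fx=3,fy=3))"
```

```text
[0.6104 0.025  0.1109]
ridge 84 [0.636  0.2101] [0.0124 0.0507] 81.6 mean [0.6378 0.2088] mid [0.636  0.2099]
shift [-0.025, -0.071, 0.115] turn [[0.02, -0.0, 0.0], [0.01, 0.04, -22.5]] j6 0.06 yaw -0.138
[-1.79803502  0.9266245   6.02126327] 0.13007543244428302
```

View pics/s1c.png

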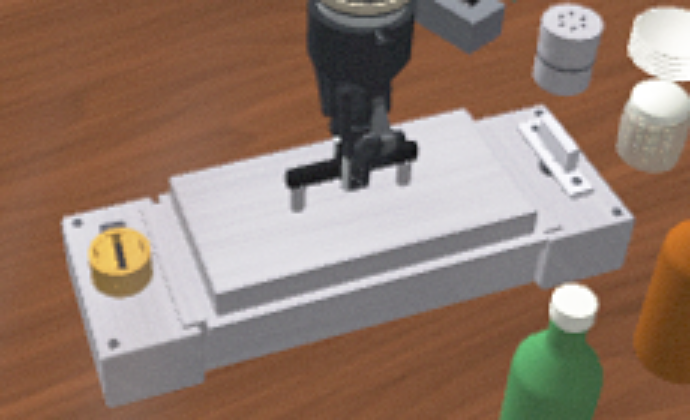

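The bar lies along the box's x, so the button is open, and the gripper holds the handle.

Call:
jog_arm([
  [[0,0,-0.3],[0,0,0],0],
  [[0,0,-1],[0,0,0],0],
  [[0,0,-2],[0,0,0],0],
  [[0,0,-2.6],[0,0,0],0],
  [[0,-0.6,-2.6],[0,0,0],0],
  [[0,-1.8,-2.6],[0,0,0],0],
  [[0,-3.2,-2.4],[0,0,0],0],
  [[0,-4.6,-2.2],[0,0,0],0],
])

```text
time: 9.3
tool_pos: [0.4925, 0.0411, 0.1614]
tool_rot: [-0.001, 0.754, 0.657, -0.001]
contact_force: [-0.0, 0.1, -4.6]
gripper_width: 0.128
grasp_force: 60.0
```

Call:
jog_arm([
  [[0,-1,0],[0,0,0],0],
  [[0,-1.7,0],[0,0,0],0],
  [[0,-2,0.4],[0,0,0],0],
  [[0,-2,1.6],[0,0,0],0],
  [[0,-2,2.8],[0,0,0],0],
  [[0,-2,3.8],[0,0,0],0],
  [[0,-2,4.25],[0,0,0],0],
  [[0,-2,4.42],[0,0,0],0],
])

```text
time: 10.3
tool_pos: [0.4451, 0.0477, 0.0538]
tool_rot: [-0.001, 0.754, 0.657, -0.002]
contact_force: [-15.9, -0.3, 24.2]
gripper_width: 0.128
grasp_force: 64.3
```

Call:
jog_arm([
  [[0,0,0],[0,0,0],0],
  [[0,0,0],[0,0,0],0],
  [[0,0,0],[0,0,0],0],
])

```text
time: 10.68
tool_pos: [0.4463, 0.0477, 0.0539]
tool_rot: [0.0, 0.754, 0.657, 0.0]
contact_force: [-4.5, 0.9, 5.8]
gripper_width: 0.125
grasp_force: 61.6
```

Call:
jog_arm([
  [[0,0,0],[0,0,0],50],
  [[0,0,0],[0,0,0],50],
  [[0,0,0],[0,0,0],50],
  [[0,0,-1.5],[0,0,0],50],
  [[0,0,-3.5],[0,0,0],60],
  [[0,0,-5.7],[0,0,0],100],
  [[1.8,0,-8],[0,0,0],100],
  [[4,0,-8.6],[0,0,0],100],
])

```text
time: 11.68
tool_pos: [0.4608, 0.1441, 0.271]
tool_rot: [0.002, 0.755, 0.656, 0.003]
contact_force: [0.4, -0.5, 0.2]
gripper_width: 0.999
grasp_force: 0.0
```

Call:
jog_arm([
  [[2,0,0],[0,0,0],100],
  [[4,0,0],[0,0,0],100],
  [[5.7,0,0],[0,0,0],100],
  [[5.7,0,0],[0,0,0],100],
  [[5.7,0,0],[0,0,0],100],
])

```text
time: 12.3
tool_pos: [0.4785, 0.2846, 0.2662]
tool_rot: [0.0, 0.754, 0.657, -0.0]
contact_force: [0.4, 0.0, 0.5]
gripper_width: 0.998
grasp_force: 0.0
```

```bash
python3 -c "
from wl import *
look('w3.png',[('s4',(.483,.3465),.05,.069,.08),('tooth',(.605,.35),.05,.07,.082),('key',(.366,.3),.05,.072,.09),('stand',(.366,.3),.06,.035,.045),('handle',(.446,.05),.07,.06,.085)])
look('s2.png',[('s1',(.363,-.276),.05,.069,.08),('s2',(.492,-.344),.05,.069,.08),('s3',(.607,-.356),.05,.069,.08),('handle',(.446,.05),.07,.068,.085)],'scene')
go(.483,.3465,.022,np.radians(-7.9))"
```

```text
[0.4785 0.2846 0.2662]
s4 3125 [0.4846 0.3459] [0.0564 0.0567] 82.09 mean [0.4846 0.3466] mid [0.4845 0.3461]
tooth 2059 [0.6077 0.3505] [0.0461 0.0468] 30.72 mean [0.6064 0.3509] mid [0.6074 0.3509]
key 772 [0.3662 0.2999] [0.0442 0.0168] 17.53 mean [0.3679 0.3006] mid [0.3668 0.3001]
stand 2841 [0.3644 0.2994] [0.0846 0.0501] 14.48 mean [0.3678 0.3013] mid [0.3645 0.2996]
handle 344 [0.452  0.0838] [0.0358 0.0113] 82.25 mean [0.4526 0.088 ] mid [0.4518 0.0839]
[0.4786 0.2842 0.2664]
s1 187 [ 0.3621 -0.2756] [0.0472 0.0455] 63.58 mean [ 0.3634 -0.276 ] mid [ 0.3641 -0.276 ]
s2 243 [ 0.4954 -0.3434] [0.0429 0.045 ] 32.03 mean [ 0.496  -0.3441] mid [ 0.496  -0.3445]
s3 430 [ 0.6104 -0.3569] [0.0525 0.0517] 79.05 mean [ 0.6114 -0.3569] mid [ 0.6102 -0.3564]
handle 205 [0.4488 0.0467] [0.1077 0.0164] 81.27 mean [0.4504 0.0445] mid [0.4469 0.0465]
shift [2.504, -0.174, 9.779] turn [[0.0, 0.0, -0.01], [0.0, -0.0, 22.49]] j6 0.54 yaw -0.139
```

View pics/w3.png

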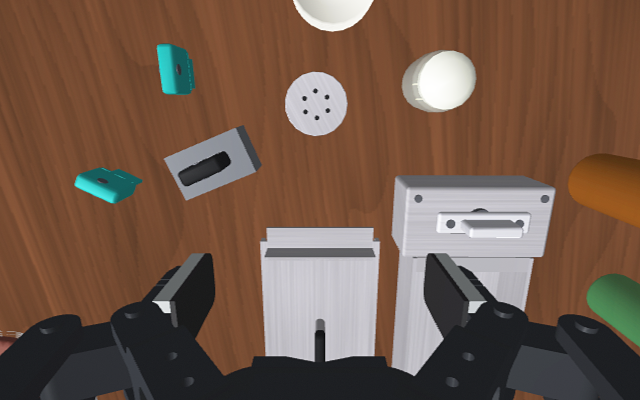

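The shaker is at (316,104), with the toothpicks at (438,81) clear of the fingers.

Call:
jog_arm([
  [[2.5,-0.11,1.5],[0,0,0],100],
  [[2.5,-0.11,4],[0,0,0],100],
  [[2.5,-0.11,6.5],[0,0,0],100],
  [[2.5,-0.11,8.5],[0,0,0],100],
  [[2.5,-0.11,9.4],[0,0,0],100],
  [[2.5,-0.11,9.77],[0,0,0],100],
  [[2.5,-0.11,9.77],[0,0,0],100],
  [[2.5,-0.11,9.77],[0,0,0],50],
])

```text
time: 13.4
tool_pos: [0.4859, 0.3476, 0.0244]
tool_rot: [0.0, 0.754, 0.657, 0.002]
contact_force: [-0.2, 0.0, -0.0]
gripper_width: 0.817
grasp_force: 0.0
```

Call:
jog_arm([
  [[0,0,0],[0,0,0],40],
  [[0,0,0],[0,0,0],40],
  [[0,0,0],[0,0,0],40],
  [[0,0,-1],[0,0,0],40],
  [[0,0,-2.5],[0,0,0],40],
  [[0,0,-4],[0,0,0],40],
  [[0,0,-5.3],[0,0,0],40],
  [[-0.4,0.3,-5.8],[0,0,0],40],
])

```text
time: 14.4
tool_pos: [0.4912, 0.3368, 0.1697]
tool_rot: [0.0, 0.754, 0.657, 0.002]
contact_force: [0.3, -0.4, -1.3]
gripper_width: 0.644
grasp_force: 63.7
```

Call:
jog_arm([
  [[-1,0.8,0],[0,0,0],40],
  [[-2.3,1.8,0],[0,0,0],40],
  [[-3.6,2.8,0],[0,0,0],40],
  [[-4.9,3.9,0],[0,0,0],40],
  [[-6.2,5,0],[0,0,0],40],
  [[-7.2,5.8,0],[0,0,0],40],
  [[-7.96,6.38,0],[0,0,0],40],
  [[-7.96,6.38,0],[0,0,0],40],
])

```text
time: 15.4
tool_pos: [0.6213, 0.1155, 0.1662]
tool_rot: [-0.001, 0.755, 0.656, -0.001]
contact_force: [0.2, -0.0, -1.3]
gripper_width: 0.642
grasp_force: 63.8
```

```bash
cat > slot.py <<'E'
from wl import *
import sys
def slot(y,z,x=0):
    a=np.radians(82.1); go(.6085+y*np.cos(a)+x*np.sin(a),.024+y*np.sin(a)-x*np.cos(a),z,np.radians(-7.9))
E
python3 -c "
from slot import *
slot(.093,.035); print(state()['gripper_width'],pose()[0])
look('w4.png',[('rim',(.615,.07),.16,.06,.069)])"
```

```text
shift [0.025, 0.006, 5.248] turn [[-0.01, 0.0, -0.01], [0.0, 0.02, 22.49]] j6 0.21 yaw -0.14
0.6423962896100739 [0.62126684 0.1155467  0.16619701]
[0.6213 0.1155 0.1662]
rim 20933 [0.5815 0.1469] [0.2578 0.1642] 1.81 mean [0.6285 0.1771] mid [0.5821 0.1454]
```

Call:
jog_arm([
  [[0.02,0,1.5],[0,0,0],40],
  [[0.02,0,3],[0,0,0],40],
  [[0.02,0,4.3],[0,0,0],40],
  [[0.02,0,5],[0,0,0],40],
  [[0.02,0,5.22],[0,0,0],40],
  [[0.02,0,5.22],[0,0,0],40],
  [[0.02,0,5.22],[0,0,0],82],
  [[0.02,0,5.22],[0,0,0],82],
])

```text
time: 16.45
tool_pos: [0.6223, 0.1178, 0.0381]
tool_rot: [0.001, 0.754, 0.657, 0.001]
contact_force: [0.4, -0.4, -0.5]
gripper_width: 0.818
grasp_force: 0.0
```

Call:
jog_arm([
  [[0,0,0],[0,0,0],82],
  [[0,0,-1],[0,0,0],82],
  [[0,0,-2.5],[0,0,0],82],
  [[0,0,-4.5],[0,0,0],82],
  [[0,0,-6.7],[0,0,0],100],
  [[-1,0,-8.5],[0,0,0],100],
  [[-3,0,-9.2],[0,0,0],100],
  [[-5,0,-9.2],[0,0,0],100],
])

```text
time: 17.45
tool_pos: [0.6051, -0.0073, 0.2703]
tool_rot: [0.002, 0.754, 0.657, 0.002]
contact_force: [0.7, 0.1, -0.5]
gripper_width: 1.003
grasp_force: 0.0
```

```bash
python3 -c "
from slot import *
print(state()['contact_force'])
look('w5.png',[('s4',(.6213,.116),.05,.077,.09)])
go(.6,-.41,.27,np.radians(-7.9))"
```

```text
[ 0.71835678  0.11148223 -0.54316744]
[ 0.6051 -0.0073  0.2703]
s4 3624 [0.6218 0.1126] [0.0508 0.0567] 82.13 mean [0.6222 0.1146] mid [0.6223 0.1137]
shift [-15.751, 2.092, 0.029] turn [[0.02, 0.03, -0.03], [0.05, -0.04, 22.47]] j6 -0.0 yaw -0.142
```

Call:
jog_arm([
  [[-2,0.3,0],[0,0,0],100],
  [[-4.4,0.6,0],[0,0,0],100],
  [[-6.8,0.9,0],[0,0,0],100],
  [[-9.2,1.2,0],[0,0,0],100],
  [[-11.6,1.5,0],[0,0,0],100],
  [[-14,1.8,0],[0,0,0],100],
  [[-15.7,2.1,0],[0,0,0],100],
  [[-15.7,2.1,0],[0,0,0],100],
])

```text
time: 18.5
tool_pos: [0.6014, -0.405, 0.2658]
tool_rot: [-0.0, 0.755, 0.655, -0.0]
contact_force: [-0.8, 0.2, 0.0]
gripper_width: 1.0
grasp_force: 0.0
```

```bash
python3 -c "
from slot import *
look('w6.png',[('s3',(.6104,-.356),.05,.069,.08),('s2',(.4955,-.344),.05,.069,.08),('s1',(.363,-.275),.05,.069,.08),('tur',(.393,-.372),.05,.069,.08),('chili',(.519,-.449),.05,.069,.08),('lock',(.5815,-.162),.04,.086,.097)])
go(.6104,-.356,.022,np.radians(-7.9))"
```

```text
[ 0.6014 -0.405   0.2658]
s3 2723 [ 0.6081 -0.3583] [0.0545 0.0549] 82.02 mean [ 0.6084 -0.3576] mid [ 0.6082 -0.3584]
s2 1919 [ 0.4928 -0.3453] [0.0459 0.047 ] 23.49 mean [ 0.494  -0.3449] mid [ 0.4935 -0.345 ]
s1 2467 [ 0.362  -0.2781] [0.0497 0.0497] 81.6 mean [ 0.3625 -0.2778] mid [ 0.3615 -0.2781]
tur 1745 [ 0.3919 -0.3728] [0.0454 0.0455] 33.82 mean [ 0.3931 -0.3727] mid [ 0.3925 -0.3734]
chili 2535 [ 0.5183 -0.4521] [0.0593 0.058 ] 79.33 mean [ 0.5187 -0.4509] mid [ 0.5184 -0.4521]
lock 0
shift [1.907, 0.084, 9.762] turn [[-0.01, -0.01, -0.01], [-0.01, 0.01, 22.49]] j6 -0.55 yaw -0.14
```

View pics/w6.png

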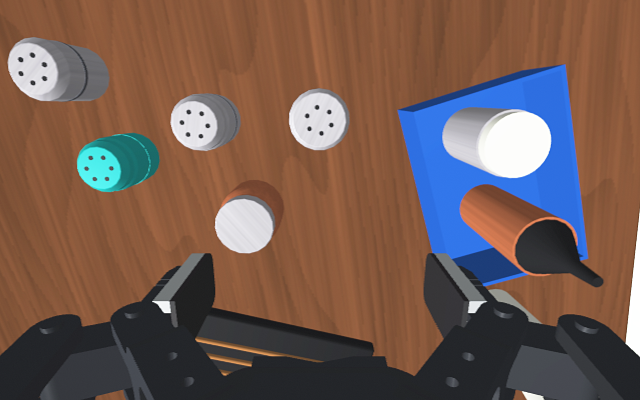

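Shaker3 is at (319,119) and s2 at (205,122), with the turquoise one at (110,165) and the chili jar at (245,222). The fingers will be clear.

Call:
jog_arm([
  [[1.81,0.01,1.5],[0,0,0],100],
  [[1.81,0.01,4],[0,0,0],100],
  [[1.81,0.01,6.5],[0,0,0],100],
  [[1.81,0.01,8.5],[0,0,0],100],
  [[1.81,0.01,9.4],[0,0,0],100],
  [[1.81,0.01,9.76],[0,0,0],100],
  [[1.81,0.01,9.76],[0,0,0],100],
  [[1.81,0.01,9.76],[0,0,0],50],
])

```text
time: 19.55
tool_pos: [0.6104, -0.3584, 0.0258]
tool_rot: [0.002, 0.754, 0.657, 0.001]
contact_force: [0.3, 0.7, 1.1]
gripper_width: 0.815
grasp_force: 0.0
```

Call:
jog_arm([
  [[0,0,0],[0,0,0],40],
  [[0,0,0],[0,0,0],40],
  [[0,0,0],[0,0,0],40],
  [[0,0,-1],[0,0,0],40],
  [[0,0,-2.5],[0,0,0],40],
  [[0,0,-4],[0,0,0],40],
  [[0,0,-5.3],[0,0,0],40],
  [[0.7,-0.1,-5.8],[0,0,0],40],
])

```text
time: 20.55
tool_pos: [0.6096, -0.3406, 0.1718]
tool_rot: [0.003, 0.755, 0.656, 0.001]
contact_force: [0.8, -0.6, -2.9]
gripper_width: 0.643
grasp_force: 64.1
```

Call:
jog_arm([
  [[1.3,-0.2,0],[0,0,0],40],
  [[3,-0.6,0],[0,0,0],40],
  [[4.8,-0.9,0],[0,0,0],40],
  [[6.6,-1.3,0],[0,0,0],40],
  [[8.4,-1.6,0],[0,0,0],40],
  [[9.8,-1.9,0],[0,0,0],40],
  [[10.73,-1.99,0],[0,0,0],40],
  [[10.73,-1.99,0],[0,0,0],40],
])

```text
time: 21.55
tool_pos: [0.5949, -0.0644, 0.1667]
tool_rot: [-0.001, 0.753, 0.658, -0.0]
contact_force: [-0.2, 0.0, -2.2]
gripper_width: 0.643
grasp_force: 64.1
```

```bash
python3 -c "
from slot import *
slot(-.093,.036); print(state()['gripper_width'],pose()[0])"
```

```text
shift [-0.147, 0.064, 5.228] turn [[-0.02, -0.01, 0.03], [0.01, -0.03, -22.47]] j6 -0.1 yaw -0.134
0.6427419303794714 [ 0.59490814 -0.06439792  0.16670001]
```

Call:
jog_arm([
  [[-0.13,0.06,1.5],[0,0,0],40],
  [[-0.13,0.06,3],[0,0,0],40],
  [[-0.13,0.06,4.3],[0,0,0],40],
  [[-0.13,0.06,5],[0,0,0],40],
  [[-0.13,0.06,5.22],[0,0,0],40],
  [[-0.13,0.06,5.22],[0,0,0],40],
  [[-0.13,0.06,5.22],[0,0,0],82],
  [[-0.13,0.06,5.22],[0,0,0],82],
])

```text
time: 22.55
tool_pos: [0.5983, -0.0708, 0.0387]
tool_rot: [0.001, 0.754, 0.657, 0.001]
contact_force: [0.7, 0.8, 0.1]
gripper_width: 0.818
grasp_force: 0.0
```

Call:
jog_arm([
  [[0,0,0],[0,0,0],82],
  [[0,0,-1],[0,0,0],82],
  [[0,0,-2.5],[0,0,0],82],
  [[0,0,-4.5],[0,0,0],82],
  [[0,0,-6.7],[0,0,0],100],
  [[-2,0,-8.5],[0,0,0],100],
  [[-4.4,-0.7,-9.2],[0,0,0],100],
  [[-6.8,-1.5,-9.2],[0,0,0],100],
])

```text
time: 23.55
tool_pos: [0.5403, -0.2293, 0.2704]
tool_rot: [0.003, 0.754, 0.657, 0.001]
contact_force: [0.1, 0.0, 0.4]
gripper_width: 0.997
grasp_force: 0.0
```

Call:
jog_arm([
  [[-2,-0.5,0],[0,0,0],100],
  [[-4,-0.9,0],[0,0,0],100],
  [[-6,-1.3,0],[0,0,0],100],
  [[-6.6,-1.4,0],[0,0,0],100],
  [[-6.6,-1.4,0],[0,0,0],100],
])

```text
time: 24.18
tool_pos: [0.4823, -0.3864, 0.267]
tool_rot: [-0.0, 0.754, 0.656, 0.0]
contact_force: [0.0, 0.7, 0.5]
gripper_width: 1.0
grasp_force: 0.0
```

```bash
python3 -c "
from slot import *
look('w7.png',[('s2',(.4935,-.345),.05,.069,.08),('s1',(.3615,-.278),.05,.069,.08),('tur',(.393,-.372),.05,.069,.08),('chili',(.519,-.449),.05,.069,.08)])
go(.4935,-.345,.022,np.radians(-7.9))"
```

```text
[ 0.4823 -0.3864  0.267 ]
s2 1905 [ 0.4926 -0.3451] [0.0467 0.0466] 54.42 mean [ 0.4927 -0.3447] mid [ 0.4926 -0.3452]
s1 2423 [ 0.3603 -0.2777] [0.0497 0.0491] 75.21 mean [ 0.3612 -0.2774] mid [ 0.36   -0.2779]
tur 1729 [ 0.3908 -0.3727] [0.0462 0.0464] 3.3 mean [ 0.3919 -0.3723] mid [ 0.3908 -0.3726]
chili 2511 [ 0.518  -0.4515] [0.0583 0.0587] 72.52 mean [ 0.5179 -0.4506] mid [ 0.5181 -0.4517]
shift [1.659, 0.201, 9.804] turn [[0.0, -0.01, 0.0], [0.01, 0.0, -22.5]] j6 -0.66 yaw -0.137
```

Call:
jog_arm([
  [[1.65,0.16,1.5],[0,0,0],100],
  [[1.65,0.16,4],[0,0,0],100],
  [[1.65,0.16,6.5],[0,0,0],100],
  [[1.65,0.16,8.5],[0,0,0],100],
  [[1.65,0.16,9.4],[0,0,0],100],
  [[1.65,0.16,9.8],[0,0,0],100],
  [[1.65,0.16,9.8],[0,0,0],100],
  [[1.65,0.16,9.8],[0,0,0],50],
])

```text
time: 25.22
tool_pos: [0.4934, -0.3463, 0.024]
tool_rot: [0.002, 0.754, 0.657, 0.0]
contact_force: [0.9, -0.8, -0.3]
gripper_width: 0.818
grasp_force: 0.0
```

Call:
jog_arm([
  [[0,0,0],[0,0,0],40],
  [[0,0,0],[0,0,0],40],
  [[0,0,0],[0,0,0],40],
  [[0,0,-1],[0,0,0],40],
  [[0,0,-2.5],[0,0,0],40],
  [[0,0,-4],[0,0,0],40],
  [[0,0,-5.3],[0,0,0],40],
  [[0.7,0.1,-5.8],[0,0,0],40],
])

```text
time: 26.22
tool_pos: [0.4977, -0.3296, 0.1694]
tool_rot: [0.002, 0.755, 0.656, 0.0]
contact_force: [0.6, -0.4, 0.1]
gripper_width: 0.643
grasp_force: 63.8
```

Call:
jog_arm([
  [[1.7,0.3,0],[0,0,0],40],
  [[3.7,0.7,0],[0,0,0],40],
  [[5.7,1.1,0],[0,0,0],40],
  [[7.7,1.5,0],[0,0,0],40],
  [[9.7,1.9,0],[0,0,0],40],
  [[11.7,2.3,0],[0,0,0],40],
  [[12.8,2.47,0],[0,0,0],40],
  [[13.32,2.47,0],[0,0,0],40],
])

```text
time: 27.22
tool_pos: [0.6029, -0.0049, 0.1653]
tool_rot: [-0.001, 0.753, 0.658, -0.001]
contact_force: [0.5, 0.3, -2.2]
gripper_width: 0.647
grasp_force: 63.8
```

Call:
jog_arm([
  [[0,0,0],[0,0,0],40],
  [[0,0,0],[0,0,0],40],
])

```text
time: 27.48
tool_pos: [0.6034, -0.0082, 0.1667]
tool_rot: [-0.0, 0.754, 0.656, -0.0]
contact_force: [0.0, 0.5, -1.4]
gripper_width: 0.641
grasp_force: 63.8
```

```bash
python3 -c "
from slot import *
slot(-.031,.036); print(state()['gripper_width'],pose()[0])
look('s3.png',[('s3',(.5957,-.0681),.05,.079,.09),('s4',(.6222,.116),.05,.079,.09)],'scene')"
```

```text
shift [0.066, 0.028, 5.228] turn [[-0.0, 0.0, -0.0], [0.0, 0.01, 22.5]] j6 0.0 yaw -0.138
0.6412721518486911 [ 0.60342132 -0.00819691  0.16670584]
[ 0.6034 -0.0082  0.1667]
s3 341 [ 0.6007 -0.0709] [0.0546 0.0539] 24.5 mean [ 0.603  -0.0714] mid [ 0.602  -0.0701]
s4 340 [0.6232 0.1168] [0.0563 0.0584] 69.91 mean [0.6255 0.1156] mid [0.624  0.1169]
```

Call:
jog_arm([
  [[0.07,0.03,1.5],[0,0,0],40],
  [[0.07,0.03,3],[0,0,0],40],
  [[0.07,0.03,4.3],[0,0,0],40],
  [[0.07,0.03,5],[0,0,0],40],
  [[0.07,0.03,5.22],[0,0,0],40],
  [[0.07,0.03,5.22],[0,0,0],40],
  [[0.07,0.03,5.22],[0,0,0],82],
  [[0.07,0.03,5.22],[0,0,0],82],
])

```text
time: 28.52
tool_pos: [0.606, -0.0059, 0.038]
tool_rot: [0.001, 0.754, 0.657, 0.001]
contact_force: [1.2, 0.1, 0.1]
gripper_width: 0.823
grasp_force: 0.0
```

Call:
jog_arm([
  [[0,0,0],[0,0,0],82],
  [[0,0,-1],[0,0,0],82],
  [[0,0,-2.5],[0,0,0],82],
  [[0,0,-4.5],[0,0,0],82],
  [[0,0,-6.7],[0,0,0],100],
  [[-1.6,-1.2,-8.5],[0,0,0],100],
  [[-3.2,-2.4,-9.2],[0,0,0],100],
  [[-4.8,-3.6,-9.2],[0,0,0],100],
])

```text
time: 29.52
tool_pos: [0.4993, -0.1135, 0.27]
tool_rot: [0.003, 0.754, 0.657, 0.001]
contact_force: [-0.4, -0.4, 0.3]
gripper_width: 0.999
grasp_force: 0.0
```

Call:
jog_arm([
  [[-2,-1.1,0],[0,0,0],100],
  [[-4,-2.2,0],[0,0,0],100],
  [[-6,-3.3,0],[0,0,0],100],
  [[-7.2,-4.4,0],[0,0,0],100],
  [[-7.2,-4.7,0],[0,0,0],100],
  [[-7.2,-4.7,0],[0,0,0],100],
])

```text
time: 30.28
tool_pos: [0.3582, -0.2741, 0.2668]
tool_rot: [0.0, 0.754, 0.657, 0.0]
contact_force: [-0.7, -0.6, -0.9]
gripper_width: 1.0
grasp_force: 0.0
```

```bash
python3 -c "
from slot import *
look('w8.png',[('s1',(.360,-.278),.05,.069,.08),('tur',(.393,-.372),.05,.069,.08)])
go(.360,-.278,.022,np.radians(-7.9))"
```

```text
[ 0.3582 -0.2741  0.2668]
s1 1957 [ 0.3599 -0.2767] [0.0503 0.0494] 3.45 mean [ 0.36   -0.2761] mid [ 0.3598 -0.2767]
tur 1411 [ 0.3902 -0.3718] [0.0466 0.046 ] 23.06 mean [ 0.3907 -0.371 ] mid [ 0.3905 -0.3722]
shift [-0.155, 0.069, 9.79] turn [[0.01, -0.0, 0.01], [0.0, 0.01, -22.49]] j6 -0.68 yaw -0.137
```

Call:
jog_arm([
  [[-0.1,0.05,1.5],[0,0,0],100],
  [[-0.1,0.05,4],[0,0,0],100],
  [[-0.1,0.05,6.5],[0,0,0],100],
  [[-0.1,0.05,8.5],[0,0,0],100],
  [[-0.1,0.05,9.4],[0,0,0],100],
  [[-0.1,0.05,9.8],[0,0,0],100],
  [[-0.1,0.05,9.8],[0,0,0],100],
  [[-0.1,0.05,9.8],[0,0,0],50],
])

```text
time: 31.32
tool_pos: [0.3603, -0.2779, 0.0231]
tool_rot: [0.001, 0.754, 0.657, 0.0]
contact_force: [0.2, -0.2, 0.9]
gripper_width: 0.818
grasp_force: 0.0
```

Call:
jog_arm([
  [[0,0,0],[0,0,0],40],
  [[0,0,0],[0,0,0],40],
  [[0,0,0],[0,0,0],40],
  [[0,0,-1],[0,0,0],40],
  [[0,0,-2.5],[0,0,0],40],
  [[0,0,-4],[0,0,0],40],
  [[0,0,-5.3],[0,0,0],40],
  [[0.7,0.3,-5.8],[0,0,0],40],
])

```text
time: 32.33
tool_pos: [0.3692, -0.2618, 0.1687]
tool_rot: [0.002, 0.755, 0.656, 0.0]
contact_force: [0.6, 0.9, -2.6]
gripper_width: 0.638
grasp_force: 64.2
```

Call:
jog_arm([
  [[1.6,0.8,0],[0,0,0],40],
  [[3.2,1.8,0],[0,0,0],40],
  [[4.9,2.8,0],[0,0,0],40],
  [[6.6,3.8,0],[0,0,0],40],
  [[8.3,4.8,0],[0,0,0],40],
  [[10,5.8,0],[0,0,0],40],
  [[11.7,6.8,0],[0,0,0],40],
  [[13,7.6,0],[0,0,0],40],
])

```text
time: 33.33
tool_pos: [0.6019, 0.0368, 0.1656]
tool_rot: [-0.001, 0.754, 0.657, -0.001]
contact_force: [0.3, -0.8, -1.9]
gripper_width: 0.64
grasp_force: 64.3
```

Call:
jog_arm([
  [[0.5,0.2,0],[0,0,0],40],
  [[0.82,0.3,0],[0,0,0],40],
  [[0.82,0.3,0],[0,0,0],40],
])

```text
time: 33.7
tool_pos: [0.6113, 0.054, 0.1662]
tool_rot: [-0.0, 0.754, 0.657, -0.0]
contact_force: [0.8, 0.4, -2.7]
gripper_width: 0.644
grasp_force: 64.4
```

```bash
python3 -c "
from slot import *
slot(.032,.036); print(state()['gripper_width'],pose()[0])
look('w9.png',[('s2',(.604,-.007),.04,.079,.09),('s4',(.6222,.116),.05,.079,.09)])
look('s4.png',[('s3',(.5957,-.0681),.035,.079,.09),('s2',(.604,-.007),.035,.079,.09),('s4',(.6222,.116),.05,.079,.09)],'scene')"
```

```text
shift [0.078, 0.057, 5.21] turn [[-0.01, 0.0, 0.0], [-0.0, -0.01, -22.5]] j6 0.1 yaw -0.138
0.6436703028556855 [0.61134699 0.05399496 0.16624722]
[0.6113 0.054  0.1662]
s2 0
s4 6972 [0.6223 0.1163] [0.0571 0.0571] 19.84 mean [0.6226 0.1169] mid [0.6226 0.1163]
[0.6113 0.0537 0.1664]
s3 342 [ 0.6016 -0.0707] [0.0538 0.0539] 22.79 mean [ 0.6028 -0.0715] mid [ 0.6008 -0.0707]
s2 242 [ 0.6083 -0.0053] [0.0472 0.0459] 19.74 mean [ 0.611  -0.0058] mid [ 0.6075 -0.0042]
s4 336 [0.6235 0.1169] [0.0561 0.0573] 26.89 mean [0.6254 0.1157] mid [0.6241 0.1168]
```

Call:
jog_arm([
  [[0.08,0.05,1.5],[0,0,0],40],
  [[0.08,0.05,3],[0,0,0],40],
  [[0.08,0.05,4.3],[0,0,0],40],
  [[0.08,0.05,5],[0,0,0],40],
  [[0.08,0.05,5.2],[0,0,0],40],
  [[0.08,0.05,5.2],[0,0,0],40],
  [[0.08,0.05,5.2],[0,0,0],82],
  [[0.08,0.05,5.2],[0,0,0],82],
])

```text
time: 34.8
tool_pos: [0.6149, 0.0561, 0.0386]
tool_rot: [0.001, 0.754, 0.657, 0.001]
contact_force: [0.5, -0.4, 0.8]
gripper_width: 0.822
grasp_force: 0.0
```

Call:
jog_arm([
  [[0,0,0],[0,0,0],82],
  [[0,0,-1],[0,0,0],82],
  [[0,0,-2.5],[0,0,0],82],
  [[0,0,-4.5],[0,0,0],82],
  [[0,0,-6.7],[0,0,0],82],
  [[-1.6,-2,-8.5],[0,0,0],82],
  [[-3.2,-4,-9.2],[0,0,0],70],
  [[-3.2,-6,-9.2],[0,0,0],70],
])

```text
time: 35.8
tool_pos: [0.4562, -0.0038, 0.2691]
tool_rot: [0.002, 0.755, 0.656, 0.001]
contact_force: [-0.6, 0.4, 1.1]
gripper_width: 0.702
grasp_force: 0.0
```

Call:
jog_arm([
  [[0,-0.9,0],[0,0,0],70],
  [[0,-0.9,0],[0,0,0],70],
  [[0,-0.9,0],[0,0,0],70],
])

```text
time: 36.17
tool_pos: [0.4349, 0.0006, 0.2666]
tool_rot: [0.0, 0.754, 0.657, 0.0]
contact_force: [-0.1, -0.5, -0.2]
gripper_width: 0.701
grasp_force: 0.0
```

```bash
python3 -c "
from slot import *
look('w10.png',[('handle',(.446,.048),.07,.07,.085),('plate',(.446,.05),.16,.034,.043),('rimfar',(.62,.08),.12,.06,.07)])
look('s5.png',[(n,c,.033,.08,.088) for n,c in dict(s3=(.5957,-.0711),s2=(.606,-.0055),s1=(.613,.055),s4=(.6222,.116)).items()],'scene')
a=cv2.imread('pics/s5.png')[150:310,240:470]; cv2.imwrite('pics/s5c.png',cv2.resize(a,None,fx=3,fy=3))"
```

```text
[0.4349 0.0006 0.2666]
handle 1504 [0.4472 0.0463] [0.109  0.0113] 82.16 mean [0.4473 0.0493] mid [0.4469 0.0465]
plate 28867 [0.4921 0.0297] [0.242  0.2227] 82.21 mean [0.4503 0.0461] mid [0.4852 0.0361]
rimfar 3361 [0.6119 0.0484] [0.1603 0.1298] 82.17 mean [0.6148 0.0529] mid [0.613  0.0515]
[0.435  0.0006 0.2664]
s3 329 [ 0.6011 -0.0697] [0.0521 0.0547] 13.85 mean [ 0.6025 -0.0714] mid [ 0.6005 -0.0703]
s2 228 [ 0.6096 -0.0066] [0.045  0.0457] 19.08 mean [ 0.6107 -0.0057] mid [ 0.6092 -0.0044]
s1 237 [0.6179 0.0562] [0.0467 0.0456] 18.94 mean [0.6189 0.0559] mid [0.6181 0.0555]
s4 329 [0.6238 0.1169] [0.0562 0.0568] 43.15 mean [0.6252 0.1157] mid [0.6245 0.1164]
```

View pics/s5c.png

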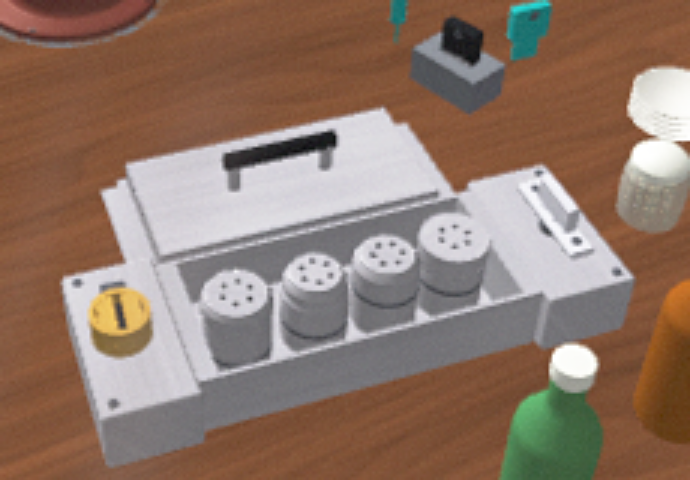

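All four shakers stand upright in the well at (236,310), (316,295), (385,275) and (453,255). Next I pick up the cover.

```bash
python3 -c "
from slot import *
go(.4471,.0465,.0525,np.radians(-7.87))"
```

```text
shift [1.882, 0.234, 8.55] turn [[-0.0, -0.0, 0.0], [0.0, -0.01, -22.5]] j6 -0.03 yaw -0.137
```

Call:
jog_arm([
  [[1.88,0.23,2.4],[0,0,0],60],
  [[1.88,0.23,4.8],[0,0,0],60],
  [[1.88,0.23,7],[0,0,0],60],
  [[1.88,0.23,8.2],[0,0,0],60],
  [[1.88,0.23,8.55],[0,0,0],60],
  [[1.88,0.23,8.55],[0,0,0],60],
  [[1.88,0.23,8.55],[0,0,0],0],
  [[1.88,0.23,8.55],[0,0,0],0],
])

```text
time: 37.28
tool_pos: [0.4479, 0.0463, 0.0544]
tool_rot: [0.001, 0.754, 0.657, 0.001]
contact_force: [0.7, 0.1, 0.2]
gripper_width: 0.178
grasp_force: 0.0
```

Call:
jog_arm([
  [[0,0,0],[0,0,0],0],
  [[0,0,0],[0,0,0],0],
  [[0,0,-0.8],[0,0,0],0],
  [[0,0,-2],[0,0,0],0],
  [[0,0,-3.4],[0,0,0],0],
  [[0,0,-4.6],[0,0,0],0],
  [[0,0.6,-5],[0,0,0],0],
  [[0,1.6,-5],[0,0,0],0],
])

```text
time: 38.28
tool_pos: [0.4861, 0.041, 0.1778]
tool_rot: [0.0, 0.754, 0.657, 0.0]
contact_force: [-0.3, 0.8, -5.6]
gripper_width: 0.125
grasp_force: 60.0
```

Call:
jog_arm([
  [[0,1,0],[0,0,0],0],
  [[0,2.2,0],[0,0,0],0],
  [[0,3.4,0],[0,0,0],0],
  [[0,4.4,0],[0,0,0],0],
  [[0,4.92,0],[0,0,0],0],
  [[0,4.92,0],[0,0,0],0],
  [[0,4.92,0],[0,0,0],0],
])

```text
time: 39.15
tool_pos: [0.6068, 0.0243, 0.177]
tool_rot: [-0.001, 0.754, 0.657, -0.001]
contact_force: [-0.2, 0.4, -5.7]
gripper_width: 0.127
grasp_force: 60.0
```

```bash
python3 -c "
from slot import *
look('w11.png',[('handle',(.609,.024),.075,.17,.215),('block',(.634,.21),.1,.06,.068)])
go(.6086,.0243,.111,np.radians(-7.87)); print(state()['gripper_width'])"
```

```text
[0.6068 0.0243 0.177 ]
handle 9537 [0.6078 0.0327] [0.0367 0.0906] 8.06 mean [0.6093 0.0364] mid [0.6084 0.0331]
block 0
shift [0.008, 0.069, 2.651] turn [[-0.01, 0.0, 0.0], [-0.0, -0.01, -22.5]] j6 0.05 yaw -0.137
0.12665688531229852
```

View pics/w11.png

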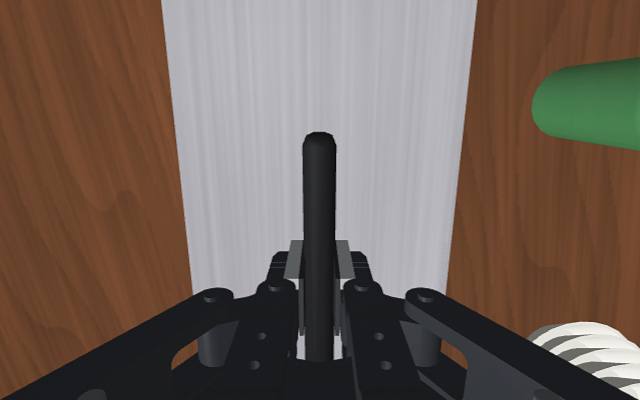

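The cover is held level and square over the well, so I lower it.

Call:
jog_arm([
  [[0,0.06,0.6],[0,0,0],0],
  [[0,0.06,1.2],[0,0,0],0],
  [[0,0.06,1.8],[0,0,0],0],
  [[0,0.06,2.2],[0,0,0],0],
  [[0,0.06,2.2],[0,0,0],0],
  [[0,0.06,2.2],[0,0,0],0],
])

```text
time: 39.95
tool_pos: [0.6098, 0.0238, 0.1232]
tool_rot: [0.0, 0.754, 0.657, 0.0]
contact_force: [-0.1, 0.1, -4.4]
gripper_width: 0.126
grasp_force: 59.9
```

Call:
jog_arm([
  [[0,0,0.15],[0,0,0],0],
  [[0,0,0.3],[0,0,0],0],
  [[0,0,0.45],[0,0,0],0],
  [[0,0,0.5],[0,0,0],0],
  [[0,0,0.5],[0,0,0],0],
])

```text
time: 40.58
tool_pos: [0.6096, 0.0239, 0.1114]
tool_rot: [0.0, 0.754, 0.657, 0.0]
contact_force: [-4.6, -0.6, 5.3]
gripper_width: 0.131
grasp_force: 61.3
```

```bash
python3 -c "
from slot import *
print(pose()[0],state()['contact_force'])
im,d,P=grab('scene','s6.png'); X=cloud('scene',d,P).reshape(-1,3)
q=X[(X[:,2]>.085)&(X[:,2]<.108)&(np.hypot(X[:,0]-.6086,X[:,1]-.0243)<.15)]
q=q[(abs((q[:,:2]-[.6086,.0243])@[.99,-.137])<.05)]
c,*_=np.linalg.lstsq(np.c_[q[:,:2]-[.6086,.0243],np.ones(len(q))],q[:,2],rcond=None);print(c,len(q))"
```

```text
[0.60956384 0.02386121 0.11141708] [-4.60712794 -0.58800146  5.28000667]
[-0.00092592  0.00151747  0.09580167] 2877
```

Call:
jog_arm([
  [[0,0,0],[0,0,0],45],
  [[0,0,0],[0,0,0],45],
  [[0,0,0],[0,0,0],45],
  [[0,0,-1.5],[0,0,0],45],
  [[0,0,-3.5],[0,0,0],45],
  [[1,0,-5],[0,0,-1.3],45],
  [[2.2,0,-5.5],[0,0,-2.6],60],
  [[3.4,0,-5.5],[0,0,-3.9],60],
])

```text
time: 41.62
tool_pos: [0.6223, 0.1089, 0.2501]
tool_rot: [0.002, 0.547, 0.837, 0.001]
contact_force: [-0.6, -0.1, -0.5]
gripper_width: 0.601
grasp_force: 0.0
```

```bash
python3 -c "
from slot import *
go(.636,.21,.25,np.radians(82.1))"
```

```text
shift [3.485, 2.125, 0.009] turn [[0.02, 0.03, -7.31], [0.03, -0.03, 15.19]] j6 -0.36 yaw 0.413
```

Call:
jog_arm([
  [[0.6,0.4,0],[0,0,-1.3],60],
  [[1.2,0.8,0],[0,0,-2.6],60],
  [[1.8,1.2,0],[0,0,-3.9],60],
  [[2.4,1.5,0],[0,0,-5.2],60],
  [[3,1.8,0],[0,0,-6.5],60],
  [[3.48,2.12,0],[0,0,-7.3],60],
  [[3.48,2.12,0],[0,0,-7.3],60],
])

```text
time: 42.5
tool_pos: [0.6353, 0.2096, 0.2473]
tool_rot: [-0.0, 0.072, 0.997, -0.0]
contact_force: [0.1, -0.4, 1.3]
gripper_width: 0.599
grasp_force: 0.0
```

```bash
python3 -c "
from slot import *
look('w12.png',[('ridge',(.635,.21),.06,.1,.11),('plate',(.62,.12),.1,.09,.099)])
go(.634,.2099,.087,np.radians(82.1))"
```

```text
[0.6353 0.2096 0.2473]
ridge 749 [0.6342 0.2095] [0.0108 0.0492] 82.16 mean [0.6332 0.2099] mid [0.6343 0.2096]
plate 20752 [0.6239 0.1176] [0.1961 0.1286] 82.23 mean [0.6153 0.094 ] mid [0.6207 0.1192]
shift [0.053, 0.03, 6.414] turn [[-0.0, -0.0, -0.06], [-0.0, 0.0, 22.44]] j6 -1.22 yaw 1.425
```

Call:
jog_arm([
  [[0.04,0.02,2],[0,0,0],60],
  [[0.04,0.02,4],[0,0,0],60],
  [[0.04,0.02,5.6],[0,0,0],60],
  [[0.04,0.02,6.4],[0,0,0],60],
  [[0.04,0.02,6.4],[0,0,0],60],
  [[0.04,0.02,6.4],[0,0,0],0],
  [[0.04,0.02,6.4],[0,0,0],0],
  [[0.04,0.02,6.4],[0,0,0],0],
])

```text
time: 43.55
tool_pos: [0.6361, 0.2112, 0.0905]
tool_rot: [0.002, 0.072, 0.997, 0.002]
contact_force: [0.5, 5.1, 4.0]
gripper_width: 0.107
grasp_force: 62.4
```

Call:
jog_arm([
  [[0,0,0],[0,0,0],0],
  [[0,0,0],[0,0,0.9],0],
  [[0,0,0],[0,0,1.8],0],
  [[0,0,0],[0,0,2.7],0],
  [[0,0,0],[0,0,3.6],0],
  [[0,0,0],[0,0,4.5],0],
  [[0,0,0],[0,0,5.4],0],
  [[0,0,0],[0,0,6.3],0],
])

```text
time: 44.55
tool_pos: [0.6352, 0.2098, 0.0905]
tool_rot: [0.001, 0.492, 0.871, 0.0]
contact_force: [-3.6, 0.9, 7.3]
gripper_width: 0.113
grasp_force: 63.0
```

Call:
jog_arm([
  [[0,0,0],[0,0,0.9],0],
  [[0,0,0],[0,0,1.8],0],
  [[0,0,0],[0,0,2.7],0],
  [[0,0,0],[0,0,3.6],0],
  [[0,0,0],[0,0,4.5],0],
  [[0,0,0],[0,0,5.1],0],
  [[0,0,0],[0,0,5.1],0],
  [[0,0,0],[0,0,5.1],0],
])

```text
time: 45.55
tool_pos: [0.6338, 0.2096, 0.0904]
tool_rot: [-0.0, 0.762, 0.647, -0.001]
contact_force: [-7.9, -0.5, 10.9]
gripper_width: 0.102
grasp_force: 63.7
```

Call:
jog_arm([
  [[0,0,0],[0,0,0],40],
  [[0,0,0],[0,0,0],40],
  [[0,0,0],[0,0,0],40],
  [[0,0,-1.5],[0,0,0],40],
  [[0,0,-3.5],[0,0,0],40],
  [[0,0,-5.5],[0,0,0],60],
  [[0,0,-6.5],[0,0,0],60],
  [[-0.5,0,-6.5],[0,0,0],60],
])

```text
time: 46.55
tool_pos: [0.6336, 0.1975, 0.2532]
tool_rot: [0.001, 0.763, 0.647, 0.002]
contact_force: [0.2, -0.2, 0.0]
gripper_width: 0.6
grasp_force: 0.0
```

```bash
python3 -c "
from slot import *
look('w13.png',[('ridge',(.635,.21),.06,.1,.11),('block',(.634,.21),.09,.06,.069)])
go(.634,.2099,.087,np.radians(82.1))
go(.366,.30,.25,np.radians(105))"
```

```text
[0.6336 0.1975 0.2532]
ridge 750 [0.6344 0.2102] [0.0495 0.011 ] 82.28 mean [0.6346 0.211 ] mid [0.6345 0.2103]
block 9619 [0.6328 0.1992] [0.09   0.1523] 82.11 mean [0.6343 0.2108] mid [0.6334 0.2001]
shift [0.589, -0.041, 6.536] turn [[0.0, 0.01, -11.45], [0.01, -0.0, 11.05]] j6 0.35 yaw -0.166
shift [2.364, -11.202, 0.0] turn [[-0.0, 0.01, -14.31], [0.01, 0.0, 8.19]] j6 0.35 yaw -0.166
```

The button is closed (ridge at 82.3°, box axis at 82.1°). Next is the key.

Call:
jog_arm([
  [[0.3,-1.2,0],[0,0,-1.2],80],
  [[0.6,-2.6,0],[0,0,-2.4],80],
  [[0.9,-4,0],[0,0,-3.6],80],
  [[1.2,-5.4,0],[0,0,-4.8],80],
  [[1.5,-6.8,0],[0,0,-6],80],
  [[1.8,-8.2,0],[0,0,-7.2],80],
  [[2.1,-9.6,0],[0,0,-8.4],80],
  [[2.36,-11.2,0],[0,0,-9.6],80],
])

```text
time: 47.6
tool_pos: [0.3639, 0.3008, 0.2469]
tool_rot: [-0.002, 0.194, 0.981, -0.002]
contact_force: [0.2, -0.2, 0.3]
gripper_width: 0.8
grasp_force: 0.0
```

Call:
jog_arm([
  [[0,0,0],[0,0,-1.2],60],
  [[0,0,0],[0,0,-2.4],60],
  [[0,0,0],[0,0,-3.6],60],
  [[0,0,0],[0,0,-4.7],60],
  [[0,0,0],[0,0,-4.7],60],
  [[0,0,0],[0,0,-4.7],60],
])

```text
time: 48.35
tool_pos: [0.3654, 0.301, 0.2485]
tool_rot: [-0.001, -0.129, 0.992, -0.001]
contact_force: [0.5, -0.2, -0.2]
gripper_width: 0.603
grasp_force: 0.0
```

```bash
python3 -c "
from slot import *
look('w14.png',[('key',(.366,.3),.04,.0765,.084),('stand',(.366,.3),.06,.036,.044)])
go(.3665,.30,.046,np.radians(104.8))"
```

```text
[0.3654 0.301  0.2485]
key 810 [0.3659 0.2992] [0.0436 0.0164] 15.19 mean [0.3653 0.2992] mid [0.366  0.2994]
stand 3162 [0.3645 0.299 ] [0.0837 0.05  ] 14.34 mean [0.361  0.2981] mid [0.3644 0.2994]
shift [-0.039, -0.051, 8.119] turn [[-0.0, -0.01, 0.0], [0.02, -0.01, -22.5]] j6 -1.3 yaw 1.829
```

View pics/w14.png

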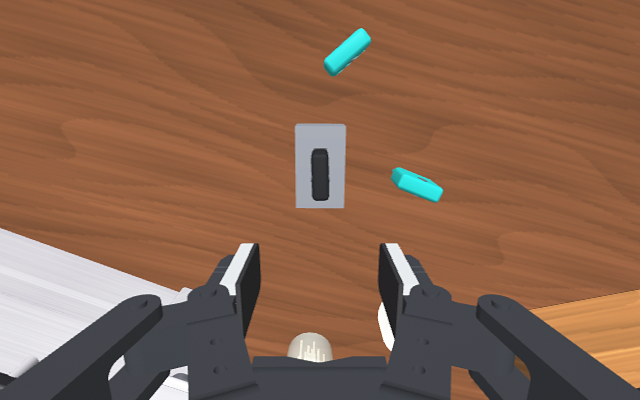

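The key handle is at (320,175) in its stand (320,166). The turquoise keys at (347,52) and (418,185) are clear of the fingers.

Call:
jog_arm([
  [[-0.06,-0.07,2],[0,0,0.05],50],
  [[-0.06,-0.07,4],[0,0,0.05],50],
  [[-0.06,-0.07,6],[0,0,0.05],50],
  [[-0.06,-0.07,7.6],[0,0,0.05],50],
  [[-0.06,-0.07,8.12],[0,0,0.05],50],
  [[-0.06,-0.07,8.12],[0,0,0.05],50],
  [[-0.06,-0.07,8.12],[0,0,0.05],0],
  [[-0.06,-0.07,8.12],[0,0,0.05],0],
])

```text
time: 49.4
tool_pos: [0.3694, 0.3013, 0.0495]
tool_rot: [0.002, -0.126, 0.992, 0.001]
contact_force: [0.8, 0.7, 6.3]
gripper_width: 0.178
grasp_force: 59.3
```

Call:
jog_arm([
  [[0,0,0],[0,0,0],0],
  [[0,0,0],[0,0,0],0],
  [[0,0,0],[0,0,0],0],
])

```text
time: 49.78
tool_pos: [0.3694, 0.3013, 0.0495]
tool_rot: [0.002, -0.126, 0.992, 0.001]
contact_force: [-0.5, 0.0, 6.1]
gripper_width: 0.174
grasp_force: 59.2
```

```bash
python3 -c "
from slot import *
t,Rm=pose(); print(t,Rm[:,2],state()['contact_force'],state()['gripper_width']); go(.366,.2993,.15,np.radians(105.2))"
```

```text
[0.36939553 0.30126626 0.04945863] [ 0.00378576  0.00215305 -0.99999052] [-0.51472022  0.0473468   6.14083721] 0.17436461137767378
shift [0.134, -0.038, -4.022] turn [[0.01, 0.03, -0.08], [0.05, -0.01, 22.42]] j6 -1.3 yaw 1.824
```

Call:
jog_arm([
  [[0,0,-0.5],[0,0,0],0],
  [[0,0,-1.2],[0,0,0],0],
  [[0,0,-2],[0,0,0],0],
  [[0,0,-3.4],[0,0,0],0],
  [[0,0,-4.8],[0,0,0],0],
  [[0,0,-6],[0,0,0],0],
  [[0,0,-6],[0,0,0],0],
  [[0,0,-6],[0,0,0],0],
])

```text
time: 50.78
tool_pos: [0.3672, 0.3, 0.1965]
tool_rot: [-0.0, -0.126, 0.992, -0.0]
contact_force: [-0.1, 0.0, -1.9]
gripper_width: 0.178
grasp_force: 58.4
```

```bash
python3 -c "
from slot import *
print(pose()[0],state()['gripper_width'])
im,d,P=grab('wrist','w15.png'); X=cloud('wrist',d,P)
L=(X-P[0])@P[1]  # tool frame
m=(abs(L[...,0])<.04)&(abs(L[...,1])<.008)&(L[...,2]>-.04)&(L[...,2]<.06)&(d>0)
q=L[m]; print(len(q),q.min(0),q.max(0))
for a in np.arange(-.04,.06,.005):
    k=q[(q[:,2]>=a)&(q[:,2]<a+.005)]
    if len(k)>5: print(round(a,3),len(k),np.percentile(k[:,0],[2,98]).round(4),np.percentile(k[:,1],[2,50,98]).round(4))
im,d,P=grab('scene','s7.png')
u,v=proj('scene',P[0]); u,v=int(u),int(v);print(u,v)
A=im[max(v-60,0):v+60,u-80:u+80,::-1]
im,d,P=grab('side','d7.png'); u,v=proj('side',P[0]); u,v=int(u),int(v);print(u,v)
B=im[v-60:v+60,u-80:u+80,::-1]
W=cv2.imread('pics/w15.png')[180:400,200:440]
C=np.hstack([cv2.resize(A,(400,300),interpolation=cv2.INTER_CUBIC),cv2.resize(B,(400,300),interpolation=cv2.INTER_CUBIC)])
cv2.imwrite('pics/k.png',np.vstack([C,np.hstack([cv2.resize(W,(327,300)),np.zeros((300,473,3),np.uint8)])]))"
```

```text
[0.3672285  0.2999684  0.19651575] 0.177581598206672
5630 [-0.01789674 -0.00799645 -0.03999474] [0.02610712 0.00799488 0.03627542]
-0.04 396 [-0.0109  0.0112] [0.0056 0.0066 0.0079]
-0.035 3808 [-0.0155  0.0241] [-0.0077 -0.0014  0.0057]
-0.03 554 [-0.0169  0.0258] [-0.0077  0.0038  0.0074]
-0.025 201 [0.0106 0.0258] [-0.0076 -0.0003  0.0078]
-0.02 175 [0.0107 0.0259] [-0.0078  0.0001  0.0078]
-0.015 139 [0.0109 0.0259] [-0.0076 -0.0006  0.0077]
-0.01 133 [0.0108 0.026 ] [-0.0078 -0.001   0.0078]
-0.005 113 [0.0225 0.026 ] [-0.0076 -0.0014  0.0056]
-0.0 81 [0.0217 0.0259] [-0.0078 -0.0009  0.0061]
0.025 9 [0.0186 0.019 ] [-0.0033 -0.0018 -0.0009]
0.03 15 [0.0183 0.019 ] [-0.0034 -0.0023 -0.0007]
0.035 6 [0.0186 0.0187] [-0.0033 -0.0021 -0.0008]
397 125
261 228
```

View pics/k.png

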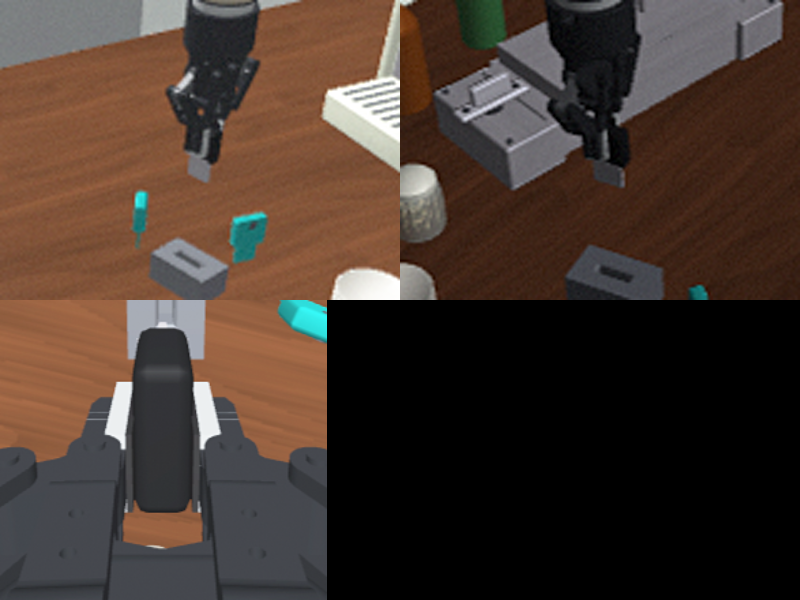

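The key is held upright, its blade hanging clear, offset 4 mm along tool x with its tip 33 mm below the TCP. The empty pocket is visible below.

```bash
python3 -c "
from slot import *
go(.5867,-.162,.22,np.radians(82.1))"
```

```text
shift [-3.88, -20.085, -0.98] turn [[-0.01, -0.02, 2.8], [0.03, -0.01, -19.7]] j6 -1.3 yaw 1.824
```

Call:
jog_arm([
  [[-0.3,-1.2,-0.9],[0,0,0.3],0],
  [[-0.6,-3,-0.98],[0,0,0.6],0],
  [[-0.95,-4.9,-0.98],[0,0,0.9],0],
  [[-1.3,-6.8,-0.98],[0,0,1.2],0],
  [[-1.7,-8.7,-0.98],[0,0,1.5],0],
  [[-2.05,-10.6,-0.98],[0,0,1.8],0],
  [[-2.4,-12.5,-0.98],[0,0,2.1],0],
  [[-2.8,-14.4,-0.98],[0,0,2.4],0],
])

```text
time: 51.92
tool_pos: [0.5256, -0.0321, 0.2202]
tool_rot: [-0.001, 0.042, 0.999, 0.0]
contact_force: [0.3, 0.6, -1.1]
gripper_width: 0.179
grasp_force: 58.5
```

```bash
python3 -c "
from slot import *
go(.5867,-.162,.22,np.radians(82.1))"
```

```text
shift [-2.867, -4.973, 0.001] turn [[0.0, -0.02, 0.39], [0.02, 0.0, -22.11]] j6 -1.69 yaw 1.487
```

Call:
jog_arm([
  [[-0.8,-1.4,0],[0,0,0.1],0],
  [[-1.8,-3.1,0],[0,0,0.3],0],
  [[-2.5,-4.3,0],[0,0,0.4],0],
  [[-2.87,-4.97,0],[0,0,0.4],0],
  [[-2.87,-4.97,0],[0,0,0.4],0],
  [[-2.87,-4.97,0],[0,0,0.4],0],
])

```text
time: 52.68
tool_pos: [0.5867, -0.1592, 0.2212]
tool_rot: [-0.0, 0.068, 0.998, 0.0]
contact_force: [-1.2, -0.8, 0.0]
gripper_width: 0.178
grasp_force: 58.5
```

```bash
python3 -c "
from slot import *
go(.5867,-.162,.113,np.radians(82.1))
im,d,P=grab('wrist','w16.png'); X=cloud('wrist',d,P).reshape(-1,3); col=im.reshape(-1,3).astype(int)
n=(np.hypot(X[:,0]-.5826,X[:,1]+.1624)<.04)
q=X[n&(X[:,2]>.087)&(X[:,2]<.096)][:,:2]; print('head',len(q),cv2.minEnclosingCircle(q.astype(np.float32)),q.min(0),q.max(0))
q=X[n&(X[:,2]>.074)&(X[:,2]<.084)&(np.hypot(X[:,0]-.5826,X[:,1]+.1624)<.02)][:,:2]; print('slot',len(q),cv2.minAreaRect(q.astype(np.float32)) if len(q)>5 else '')
L=(X-P[0])@P[1]; m=(abs(L[:,0])<.04)&(abs(L[:,1])<.008)&(L[:,2]>.01)&(L[:,2]<.05); print('blade',L[m].min(0),L[m].max(0), X[m].mean(0))
print(proj('wrist',P[0]+P[1]@[.004,0,.033],P),proj('wrist',[.5826,-.1624,.091],P))
cv2.imwrite('pics/w16c.png',cv2.resize(cv2.imread('pics/w16.png')[100:400,180:460],None,fx=2.,fy=2.,interpolation=cv2.INTER_CUBIC))"
```

```text
shift [-0.021, -0.112, 4.329] turn [[0.01, -0.01, 0.01], [0.01, 0.01, -22.49]] j6 -1.82 yaw 1.434
head 2096 ((0.5820958614349365, -0.16285374760627747), 0.024174906313419342) [ 0.55822117 -0.18670511] [ 0.60225391 -0.13912417]
slot 402 ((0.5834054946899414, -0.1629011183977127), (0.03614969924092293, 0.03129831328988075), 41.86839294433594)
blade [ 0.01741604 -0.00316734  0.02739988] [ 0.01831442 -0.00052843  0.03634433] [ 0.5685655  -0.15859584  0.18915727]
(np.float64(321.9493610849223), np.float64(222.8545565670934)) (np.float64(316.2761101293575), np.float64(182.04013432164217))
```

View pics/w16c.png

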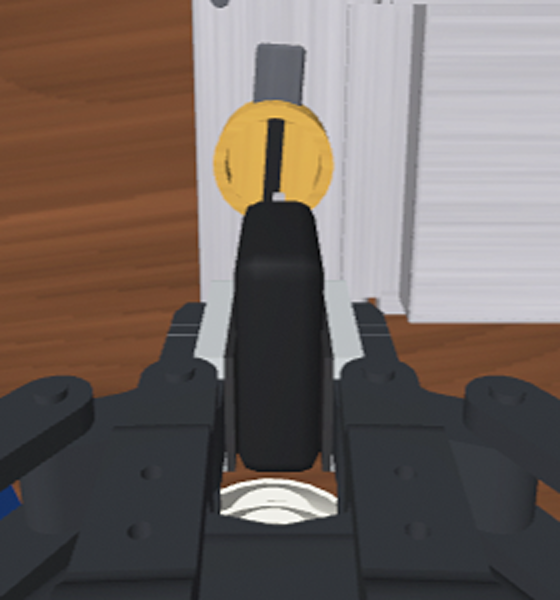

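The slot runs from (275,120) to (267,200) and the tongue from (282,45) down, both tilted about 5° from the box's x. I measure that angle before inserting.

```bash
python3 -c "
from slot import *
z=np.load('pics/w16.png.npz'); im=z['im'].astype(int);P=(z['t'],z['R']); X=cloud('wrist',z['d'],P)
v,u=np.mgrid[:400,:640]
# tongue: dark grey in crop rows 45-100, cols 245-315
m=(u>180+120)&(u<180+158)&(v>100+20)&(v<100+50)&(im.sum(-1)<480)&(X[...,2]>.066)
q=X[m]; print(len(q),q[:,2].mean()); r=cv2.minAreaRect(q[:,:2].astype(np.float32)); print(r, np.degrees(np.arctan2(*( (q[:,:2].mean(0)-[.5821,-.1629])[::-1]))))
# slot: dark pixels within head
m=(u>180+125)&(u<180+145)&(v>100+58)&(v<100+97)&(im.sum(-1)<150)
vv,uu=np.nonzero(m); print(len(vv))
pts=np.array([ray('wrist',a,b,.091,P)[:2] for a,b in zip(uu,vv)])
c=pts.mean(0); w,V=np.linalg.eigh(np.cov((pts-c).T)); print('slot top-plane',c,np.degrees(np.arctan2(V[1,1],V[0,1])), cv2.minAreaRect(pts.astype(np.float32)))
"
```

```text
679 0.08083644049570517
((0.5395973324775696, -0.1534775048494339), (0.020587988197803497, 0.039940230548381805), 78.45619201660156) 167.86414281279605
259
slot top-plane [ 0.57919197 -0.16168775] 167.80878411731496 ((0.579578697681427, -0.16175734996795654), (0.005560646764934063, 0.029685024172067642), 78.25630187988281)
```

```bash
python3 -c "
from slot import *
go(.5859,-.1618,.130,np.radians(78.1))"
```

```text
shift [0.017, -0.111, 3.658] turn [[0.0, -0.0, 0.51], [0.01, 0.0, -21.99]] j6 -1.82 yaw 1.435
```

Call:
jog_arm([
  [[0.02,-0.11,1],[0,0,0.5],0],
  [[0.02,-0.11,2.2],[0,0,0.5],0],
  [[0.02,-0.11,3.2],[0,0,0.5],0],
  [[0.02,-0.11,3.66],[0,0,0.5],0],
  [[0.02,-0.11,3.66],[0,0,0.5],0],
  [[0.02,-0.11,3.66],[0,0,0.5],0],
])

```text
time: 53.48
tool_pos: [0.587, -0.1631, 0.1317]
tool_rot: [0.001, 0.103, 0.995, -0.0]
contact_force: [-0.2, 0.3, -0.2]
gripper_width: 0.18
grasp_force: 58.5
```

```bash
python3 -c "
from slot import *
go(.5859,-.1618,.113,np.radians(78.1))
im,d,P=grab('wrist','w17.png'); print(pose()[0])
cv2.imwrite('pics/w17c.png',cv2.resize(im[150:350,230:410,::-1],None,fx=3,fy=3,interpolation=cv2.INTER_CUBIC))"
```

```text
shift [0.057, 0.042, 0.746] turn [[-0.0, 0.02, 0.01], [-0.03, -0.0, -22.49]] j6 -1.76 yaw 1.364
[ 0.58715296 -0.16324637  0.13183609]
```

View pics/w17c.png

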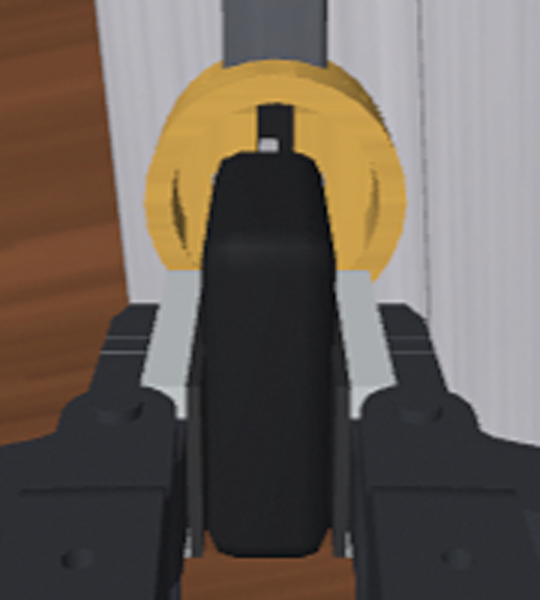

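The blade edge at (268,145) is about 1.5 mm left of the slot's middle at (276,120). I correct that and insert.

Call:
jog_arm([
  [[0.05,0.055,0],[0,0,0],0],
  [[0.05,0.055,0.15],[0,0,0],0],
  [[0.05,0.055,0.3],[0,0,0],0],
  [[0.05,0.055,0.45],[0,0,0],0],
  [[0.05,0.055,0.6],[0,0,0],0],
  [[0.05,0.055,0.72],[0,0,0],0],
  [[0.05,0.055,0.72],[0,0,0],0],
])

```text
time: 54.4
tool_pos: [0.5858, -0.1616, 0.1162]
tool_rot: [0.0, 0.103, 0.995, -0.0]
contact_force: [-8.9, 2.7, 16.7]
gripper_width: 0.178
grasp_force: 61.2
```

```bash
cat > kih.py <<'E'
from slot import *
def kih(f):
    im,d,P=grab('wrist',f); L=(cloud('wrist',d,P).reshape(-1,3)-P[0])@P[1]
    m=(L[:,0]>-.03)&(L[:,0]<.032)&(abs(L[:,1])<.008)&(L[:,2]>-.05)&(L[:,2]<-.025)
    print('handle top z',np.percentile(L[m][:,2],[5,50]).round(4),'x',np.percentile(L[m][:,0],[1,99]).round(4))
    s=state(); print(P[0].round(4),s['contact_force'].round(1),s['ft_torque'].round(3),round(s['gripper_width'],3))
E
python3 -c "
from kih import *
kih('w18.png')"
```

```text
handle top z [-0.0388 -0.0315] x [-0.0171  0.0247]
[ 0.5858 -0.1616  0.1162] [-7.5  2.9 17. ] [0.611 1.666 0.007] 0.173
```

```bash
python3 -c "
from slot import *
for f in ('w15.png','w16.png','w17.png','w18.png'):
    z=np.load('pics/'+f+'.npz'); L=(cloud('wrist',z['d'],None if 0 else (z['t'],z['R'])).reshape(-1,3)-z['t'])@z['R']
    dark=z['im'].reshape(-1,3).sum(1)<150
    m=dark&(abs(L[:,0]-.004)<.012)&(abs(L[:,1])<.004)&(L[:,2]>-.06)&(L[:,2]<-.01)
    print(f,z['t'].round(4),np.median(L[m][:,2]).round(4),m.sum())
    k=(L[:,0]>.015)&(L[:,0]<.032)&(abs(L[:,1])<.003)&(L[:,2]>-.03)&(L[:,2]<.0); print(np.percentile(L[k][:,0],[50,99]).round(4))
"
```

```text
w15.png [0.3672 0.3    0.1965] -0.0312 116
[0.0247 0.0252]
w16.png [ 0.5867 -0.1592  0.2212] -0.0316 1370
[0.0247 0.0252]
w17.png [ 0.587  -0.1631  0.1317] -0.0316 1372
[0.0247 0.0252]
w18.png [ 0.5858 -0.1616  0.1162] -0.0317 1367
[0.0247 0.0252]
```

Key seated: its tip is at 79.8 mm, the slot floor. I ease the pressure and turn clockwise about the key axis.

Call:
jog_arm([
  [[0,0,-0.12],[0,0,0],0],
  [[0,-0.02,-0.12],[0,0,0.9],0],
  [[0,-0.04,-0.12],[0,0,1.8],0],
  [[0,-0.06,-0.12],[0,0,2.7],0],
  [[0,-0.08,-0.12],[0,0,3.6],0],
  [[0,-0.1,-0.12],[0,0,4.6],0],
  [[0,-0.11,-0.12],[0,0,5.6],0],
  [[0,-0.11,-0.12],[0,0,5.6],0],
])

```text
time: 55.45
tool_pos: [0.5847, -0.1645, 0.1164]
tool_rot: [-0.0, 0.475, 0.88, -0.0]
contact_force: [-3.1, 0.3, 6.8]
gripper_width: 0.179
grasp_force: 59.6
```

```bash
python3 -c "
from kih import *
kih('w19.png'); go(.5858,-.1616,.113,np.radians(-7.9))"
```

```text
handle top z [-0.0332 -0.0313] x [-0.0178  0.0239]
[ 0.5847 -0.1645  0.1164] [-3.2  0.2  6.6] [ 0.069  0.734 -0.002] 0.179
shift [0.076, 0.099, 0.137] turn [[-0.0, 0.0, 5.15], [-0.01, -0.01, -17.35]] j6 -0.98 yaw 0.581
```

Call:
jog_arm([
  [[0,-0.02,0],[0,0,0.9],0],
  [[0,-0.04,0],[0,0,1.8],0],
  [[0,-0.06,0],[0,0,2.7],0],
  [[0,-0.08,0],[0,0,3.6],0],
  [[0,-0.1,0],[0,0,4.5],0],
  [[0,-0.1,0],[0,0,5.2],0],
  [[0,-0.1,0],[0,0,5.2],0],
])

```text
time: 56.38
tool_pos: [0.5817, -0.1655, 0.1164]
tool_rot: [-0.001, 0.756, 0.654, -0.001]
contact_force: [-6.2, 1.5, 9.3]
gripper_width: 0.18
grasp_force: 59.9
```

```bash
cat > tong.py <<'E'
from slot import *
def tong(n,f,ex=True):
    im,d,P=grab(n,f); X=cloud(n,d,P)
    r=X[...,:2]-[.5822,-.1628]; rr=np.hypot(r[...,0],r[...,1])
    m=(X[...,2]>.068)&(X[...,2]<.086)&(rr>.03)&(rr<.055)&(im.astype(int).sum(-1)<420)
    c=r[m].mean(0) if m.sum() else np.zeros(2); print(n,'tongue px',m.sum(),'angle',np.degrees(np.arctan2(c[1],c[0])).round(1), 'z',np.median(X[m][:,2]) if m.sum() else 0)
E
python3 -c "
from kih import *
from tong import tong
kih('w20.png'); go(.5858,-.1616,.113,np.radians(-7.9)); tong('scene','s8.png'); tong('wrist','w21.png'); tong('side','d8.png')"
```

```text
handle top z [-0.0354 -0.0313] x [-0.0178  0.024 ]
[ 0.5817 -0.1655  0.1164] [-6.5  1.3 10. ] [0.332 1.423 0.041] 0.18
shift [0.179, 0.14, 0.135] turn [[-0.02, 0.0, -0.05], [0.0, 0.04, 22.45]] j6 -0.26 yaw -0.144
scene tongue px 55 angle 87.5 z 0.07768191324389617
wrist tongue px 1254 angle 89.2 z 0.07798543069106396
side tongue px 56 angle 134.1 z 0.0691478985304042
```

Call:
jog_arm([
  [[0,0,0],[0,0,0.4],0],
  [[0,-0.01,0],[0,0,0.8],0],
  [[0,-0.02,0],[0,0,1.2],0],
  [[0,-0.02,0],[0,0,1.2],0],
])

```text
time: 57.08
tool_pos: [0.5809, -0.1654, 0.1164]
tool_rot: [-0.001, 0.808, 0.589, -0.002]
contact_force: [-7.8, 2.3, 10.1]
gripper_width: 0.181
grasp_force: 60.1
```

```bash
python3 -c "
from kih import *
from tong import tong
kih('w22.png'); go(.5858,-.1616,.113,np.radians(-7.9)); tong('scene','s9.png'); tong('wrist','w23.png')"
```

```text
handle top z [-0.0375 -0.0313] x [-0.0176  0.0242]
[ 0.5809 -0.1654  0.1164] [-7.2  2.1 10. ] [0.365 1.54  0.34 ] 0.177
shift [0.202, 0.14, 0.134] turn [[-0.03, 0.0, -1.24], [0.01, 0.04, 21.26]] j6 -0.09 yaw -0.311
scene tongue px 57 angle 78.8 z 0.07735974711550375
wrist tongue px 1256 angle 81.2 z 0.07794249494980421
```

Tongue at 81°, against 82° for fully locked, with 0.34 N m against the stop. I relieve the torque and withdraw.

Call:
jog_arm([
  [[0,0,0],[0,0,-0.4],0],
  [[0,0,0],[0,0,-0.75],0],
  [[0,0,-0.2],[0,0,-0.75],0],
  [[0,0,-0.5],[0,0,-0.75],0],
  [[0,0,-1],[0,0,-0.75],0],
  [[0,0,-2],[0,0,-0.75],0],
  [[0,0,-3.4],[0,0,-0.75],0],
  [[0,0,-4.4],[0,0,-0.75],0],
])

```text
time: 58.22
tool_pos: [0.5828, -0.1657, 0.2278]
tool_rot: [0.001, 0.777, 0.63, 0.001]
contact_force: [1.2, 0.2, 0.2]
gripper_width: 0.177
grasp_force: 58.6
```

```bash
python3 -c "
from kih import *
from tong import tong
kih('w24.png'); tong('scene','s10.png'); tong('wrist','w25.png'); go(.3619,.2969,.22,np.radians(-75.3))"
```

```text
handle top z [-0.0367 -0.0313] x [-0.0177  0.0241]
[ 0.5828 -0.1657  0.2278] [ 1.3 -0.3  2.4] [-0.051 -0.03   0.024] 0.176
scene tongue px 54 angle 78.8 z 0.07786684889307016
wrist tongue px 473 angle 81.4 z 0.078027590153537
shift [16.289, -12.477, 0.233] turn [[0.03, -0.01, 7.93], [0.01, 0.04, -14.57]] j6 -0.19 yaw -0.207
```

Call:
jog_arm([
  [[1,-0.8,0.1],[0,0,0.8],0],
  [[2.5,-1.9,0.1],[0,0,1.6],0],
  [[4.1,-3.1,0.1],[0,0,2.5],0],
  [[5.7,-4.4,0.1],[0,0,3.4],0],
  [[7.3,-5.6,0.1],[0,0,4.3],0],
  [[8.9,-6.8,0.1],[0,0,5.2],0],
  [[10.5,-8,0.1],[0,0,6.1],0],
  [[12.1,-9.3,0.1],[0,0,7],0],
])

```text
time: 59.38
tool_pos: [0.4153, 0.1795, 0.2208]
tool_rot: [0.0, 0.982, 0.19, -0.001]
contact_force: [0.2, 1.1, -0.9]
gripper_width: 0.177
grasp_force: 58.6
```

```bash
python3 -c "
from kih import *
go(.3619,.2969,.15,np.radians(-75.3))"
```

```text
shift [-0.227, -5.15, 2.835] turn [[-0.0, 0.02, 0.89], [-0.02, -0.0, -21.61]] j6 1.43 yaw -1.189
```

Call:
jog_arm([
  [[-0.1,-1.5,0],[0,0,0.5],0],
  [[-0.1,-3.2,0.3],[0,0,0.89],0],
  [[-0.2,-4.6,1],[0,0,0.89],0],
  [[-0.23,-5.15,2],[0,0,0.89],0],
  [[-0.23,-5.15,2.8],[0,0,0.89],0],
  [[-0.23,-5.15,2.8],[0,0,0.89],0],
  [[-0.23,-5.15,2.8],[0,0,0.89],0],
])

```text
time: 60.25
tool_pos: [0.3631, 0.2954, 0.1526]
tool_rot: [0.0, 0.991, 0.13, -0.0]
contact_force: [0.6, 0.1, -0.9]
gripper_width: 0.176
grasp_force: 58.7
```

```bash
python3 -c "
from kih import *
im,d,P=grab('wrist','w26.png'); X=cloud('wrist',d,P).reshape(-1,3); print(P[0])
q=X[(np.hypot(X[:,0]-.365,X[:,1]-.299)<.06)&(X[:,2]>.033)&(X[:,2]<.046)]; print('stand',cv2.minAreaRect(q[:,:2].astype(np.float32)),np.median(q[:,2]))
L=(X-P[0])@P[1]; Lz=L[(L[:,0]>.0)&(L[:,0]<.03)&(abs(L[:,1])<.012)&(L[:,2]>.012)&(L[:,2]<.04)]; print('blade',len(Lz),Lz.min(0) if len(Lz) else '',Lz.max(0) if len(Lz) else '')
print(proj('wrist',[.3645,.2992,.04],P))
# pocket: points below the top inside stand
a=np.radians(14.5); o=(X[:,:2]-[.3645,.2992])@np.array([[np.cos(a),-np.sin(a)],[np.sin(a),np.cos(a)]])
k=(abs(o[:,0])<.025)&(abs(o[:,1])<.012)&(X[:,2]<.034)&(X[:,2]>0); print('pocket',k.sum(),o[k].min(0),o[k].max(0))
go(.3619,.2969,.0495,np.radians(-75.3))"
```

```text
[0.36313796 0.29542735 0.15260667]
stand ((0.36456426978111267, 0.2997928857803345), (0.08423832803964615, 0.05017506331205368), 14.594841957092285) 0.04100676764636066
blade 30 [0.01870641 0.00037905 0.02737218] [0.0194219  0.00301886 0.03623253]
(np.float64(311.88429199695076), np.float64(190.37667561115478))
pocket 454 [-0.0168248  -0.00446535] [0.01646285 0.00561066]
shift [-0.054, -0.066, 4.151] turn [[-0.0, -0.01, 0.03], [0.01, -0.0, -22.47]] j6 1.83 yaw -1.309
```

```bash
python3 -c "
from kih import *
go(.3605,.3001,.083,np.radians(-75.4))"
```

```text
shift [-0.074, -0.205, 2.811] turn [[-0.0, -0.01, 0.05], [0.01, -0.0, -22.45]] j6 1.83 yaw -1.309
```

Call:
jog_arm([
  [[-0.07,-0.2,1],[0,0,0.04],0],
  [[-0.07,-0.2,2],[0,0,0.04],0],
  [[-0.07,-0.2,2.8],[0,0,0.04],0],
  [[-0.07,-0.2,2.8],[0,0,0.04],0],
  [[-0.07,-0.2,2.8],[0,0,0.04],0],
])

```text
time: 60.92
tool_pos: [0.3611, 0.3004, 0.0841]
tool_rot: [-0.0, 0.992, 0.128, 0.001]
contact_force: [-0.5, -0.1, -0.3]
gripper_width: 0.179
grasp_force: 58.7
```

```bash
python3 -c "
from kih import *
im,d,P=grab('wrist','w27.png'); X=cloud('wrist',d,P).reshape(-1,3); print(P[0])
q=X[(np.hypot(X[:,0]-.365,X[:,1]-.299)<.06)&(X[:,2]>.033)&(X[:,2]<.046)]; print('stand',cv2.minAreaRect(q[:,:2].astype(np.float32)))
L=(X-P[0])@P[1]; Lz=L[(L[:,0]>.015)&(L[:,0]<.022)&(abs(L[:,1])<.012)&(L[:,2]>.012)&(L[:,2]<.037)]; print('blade',len(Lz),Lz.min(0) if len(Lz) else '',Lz.max(0) if len(Lz) else '')
a=np.radians(14.6); o=(X[:,:2]-[.3646,.2995])@np.array([[np.cos(a),-np.sin(a)],[np.sin(a),np.cos(a)]])
k=(abs(o[:,0])<.025)&(abs(o[:,1])<.012)&(X[:,2]<.034)&(X[:,2]>0); print('pocket',k.sum(),o[k].min(0) if k.sum() else '',o[k].max(0) if k.sum() else '')
Y=P[0]+P[1]@[.0038,(Lz[:,1].min()+Lz[:,1].max())/2,.036] if len(Lz) else P[0]; print('blade tip',Y, 'in stand frame',(Y[:2]-[.3646,.2995])@np.array([[np.cos(a),-np.sin(a)],[np.sin(a),np.cos(a)]]))
go(.3605,.3001,.049,np.radians(-75.4))"
```

```text
[0.3610854  0.30035341 0.08409499]
stand ((0.3758675754070282, 0.3026561141014099), (0.06083221733570099, 0.05012812465429306), 14.615057945251465)
blade 30 [0.01869102 0.00037518 0.02794852] [0.0194868  0.00301671 0.03640987]
pocket 202 [ 0.00306298 -0.00482417] [0.0160555  0.00523962]
blade tip [0.36526193 0.29971835 0.04810236] in stand frame [6.95592003e-04 4.44513456e-05]
shift [-0.036, 0.008, 1.412] turn [[-0.01, -0.02, 0.01], [0.03, -0.01, -22.49]] j6 1.85 yaw -1.315
```

Call:
jog_arm([
  [[-0.02,0,0.3],[0,0,0],0],
  [[-0.02,0,0.6],[0,0,0],0],
  [[-0.02,0,0.9],[0,0,0],0],
  [[-0.02,0,1.2],[0,0,0],0],
  [[-0.02,0,1.4],[0,0,0],0],
  [[-0.02,0,1.4],[0,0,0],0],
])

```text
time: 61.72
tool_pos: [0.3597, 0.2999, 0.0494]
tool_rot: [0.0, 0.992, 0.128, -0.001]
contact_force: [-6.0, -4.4, 14.0]
gripper_width: 0.181
grasp_force: 60.7
```

```bash
python3 -c "
from kih import *
kih('w28.png')"
```

```text
handle top z [-0.0389 -0.0314] x [-0.0159  0.0258]
[0.3597 0.2999 0.0494] [-5.6 -4.3 13.2] [-0.704  1.117 -0.014] 0.177
```

Call:
jog_arm([
  [[0,0,-0.1],[0,0,0],0],
  [[0,0,-0.1],[0,0,0],40],
  [[0,0,-0.1],[0,0,0],40],
  [[0,0,-0.1],[0,0,0],40],
  [[0,0,-1],[0,0,0],40],
  [[0,0,-3],[0,0,0],40],
  [[0,0,-5.3],[0,0,0],40],
  [[0,0,-7],[0,0,0],40],
])

```text
time: 62.78
tool_pos: [0.36, 0.3001, 0.2253]
tool_rot: [-0.001, 0.992, 0.128, 0.001]
contact_force: [1.2, 1.4, 0.1]
gripper_width: 0.401
grasp_force: 0.0
```

```bash
python3 -c "
from kih import *
from tong import tong
look('w29.png',[('key',(.366,.3),.04,.072,.09),('stand',(.366,.3),.06,.036,.044)])
z=np.load('pics/w29.png.npz'); X=cloud('wrist',z['d'],(z['t'],z['R'])).reshape(-1,3); q=X[(np.hypot(X[:,0]-.365,X[:,1]-.299)<.02)&(X[:,2]>.06)]; print('key top z',np.median(q[:,2]))
look('s11.png',[('ridge',(.634,.21),.06,.099,.112),('handle',(.609,.024),.075,.125,.14),('tooth',(.605,.35),.045,.07,.082),('dish',(.516,.457),.05,.034,.05),('chili',(.518,-.45),.045,.066,.08),('tur',(.391,-.372),.045,.069,.08)],'scene')
z=np.load('pics/s11.png.npz');X=cloud('scene',z['d'],None).reshape(-1,3)
q=X[(X[:,2]>.085)&(X[:,2]<.108)]; s=(q[:,:2]-[.6086,.0243])@np.array([[.9905,.137],[-.137,.9905]]); q=q[(abs(s[:,0])<.05)&(abs(s[:,1])<.12)]
print(np.linalg.lstsq(np.c_[q[:,:2]-[.6086,.0243],np.ones(len(q))],q[:,2],rcond=None)[0])
tong('scene','s12.png')"
```

```text
[0.36   0.3001 0.2253]
key 965 [0.3647 0.2997] [0.0432 0.0162] 15.12 mean [0.3656 0.2997] mid [0.3646 0.2994]
stand 3603 [0.3644 0.2997] [0.0845 0.05  ] 14.4 mean [0.3677 0.3008] mid [0.3644 0.3   ]
key top z 0.30521279010313374
[0.3624 0.3015 0.2318]
ridge 89 [0.6356 0.2099] [0.049  0.0138] 82.26 mean [0.6372 0.2093] mid [0.636  0.2096]
handle 272 [0.6115 0.0236] [0.1065 0.0139] 83.04 mean [0.6136 0.0229] mid [0.6125 0.0235]
tooth 147 [0.6108 0.3474] [0.0452 0.0414] 12.84 mean [0.6123 0.3479] mid [0.6107 0.3484]
dish 287 [0.5184 0.4577] [0.083  0.0839] 60.89 mean [0.5145 0.4617] mid [0.5172 0.4589]
chili 510 [ 0.5188 -0.4502] [0.0582 0.0587] 8.72 mean [ 0.5215 -0.45  ] mid [ 0.5185 -0.4503]
tur 195 [ 0.3939 -0.371 ] [0.0434 0.0439] 22.42 mean [ 0.394  -0.3713] mid [ 0.3927 -0.3714]
[-0.00170021  0.00020436  0.0959114 ]
scene tongue px 55 angle 79.2 z 0.07754751701846663
```

Key is back in its stand. One last closer check of the lock angle before handing in.

```bash
python3 -c "
from kih import *
go(.575,-.21,.26,np.radians(-75.3))"
```

```text
shift [3.11, 21.927, -1.383] turn [[-0.01, -0.04, -0.0], [-0.07, 0.02, 22.5]] j6 1.85 yaw -1.315
```

Call:
jog_arm([
  [[0.3,2,-1.4],[0,0,-1],40],
  [[0.6,4.2,-1.4],[0,0,-2],40],
  [[0.9,6.4,-1.4],[0,0,-3],40],
  [[1.2,8.6,-1.4],[0,0,-4],40],
  [[1.5,10.8,-1.4],[0,0,-5],40],
  [[1.8,13,-1.4],[0,0,-6],40],
  [[2.1,15.2,-1.4],[0,0,-7],40],
  [[2.4,17.4,-1.4],[0,0,-8],40],
])

```text
time: 63.92
tool_pos: [0.5276, -0.1074, 0.2552]
tool_rot: [-0.001, 0.772, 0.636, -0.001]
contact_force: [0.8, 0.1, 0.1]
gripper_width: 0.396
grasp_force: 0.0
```

```bash
python3 -c "
from kih import *
go(.575,-.21,.26,np.radians(-8))"
```

```text
shift [-3.663, 2.651, -0.201] turn [[-0.02, -0.01, -0.38], [-0.01, 0.03, 22.12]] j6 -0.15 yaw -0.193
```

Call:
jog_arm([
  [[-1.5,1.1,-0.2],[0,0,-0.3],40],
  [[-3,2.2,-0.2],[0,0,-0.38],40],
  [[-3.66,2.65,-0.2],[0,0,-0.38],40],
  [[-3.66,2.65,-0.2],[0,0,-0.38],40],
  [[-3.66,2.65,-0.2],[0,0,-0.38],40],
])

```text
time: 64.55
tool_pos: [0.5744, -0.2072, 0.262]
tool_rot: [-0.001, 0.756, 0.655, -0.0]
contact_force: [0.9, 0.4, 0.4]
gripper_width: 0.403
grasp_force: 0.0
```

```bash
python3 -c "
from kih import *
im,d,P=grab('wrist','w30.png'); X=cloud('wrist',d,P); g=im.astype(int).sum(-1)
r=X[...,:2]-[.5822,-.1628]; rr=np.hypot(r[...,0],r[...,1])
m=(X[...,2]>.073)&(X[...,2]<.084)&(rr>.028)&(rr<.055)&(g<420); q=X[m][:,:2].astype(np.float32); print('tongue',len(q),cv2.minAreaRect(q))
h=(X[...,2]>.088)&(X[...,2]<.095)&(rr<.03); print('head',cv2.minEnclosingCircle(X[h][:,:2].astype(np.float32)))
m=(rr<.021)&(g<200)&(X[...,2]<.089); v,u=np.nonzero(m); pts=np.array([ray('wrist',a,b,.091,P)[:2] for a,b in zip(u,v)]); 
c=pts.mean(0); w,V=np.linalg.eigh(np.cov((pts-c).T)); print('slot',len(pts),c,np.degrees(np.arctan2(V[1,1],V[0,1])),cv2.minAreaRect(pts.astype(np.float32)))"
```

```text
tongue 468 ((0.5877603888511658, -0.12676067650318146), (0.019516676664352417, 0.01786433719098568), 81.72213745117188)
head ((0.5821463465690613, -0.1624276041984558), 0.02407429926097393)
slot 288 [ 0.58261886 -0.16213173] 82.03137561859795 ((0.5825812816619873, -0.16225194931030273), (0.03522363305091858, 0.005329942796379328), 82.01524353027344)
```

Slot and tongue lie at 82.0°, along the box's y axis, so the lock is at its stop.

```bash
python3 -c "
from plant import *
print(job_done())"
```

```text
the job is handed in; nothing more can be done
None
```

The job is finished and handed in at about 65 s of the 210 s allowed: all four shakers are upright in the box, the cover is flat, the turnbutton is closed, the lock was turned to its stop with the key, the key is back in its stand, and the jars and dishes did not measurably move.

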